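# Cure the collars of glass lamp shades on the UV light box

### The job

Stand every glass shade from the felt tray mouth down, flat on the glass of the UV light box inside its frame, then turn the isolator on. Take the hook rod, reach with it over the amber screen and pull the lamp's lever to on, give the shades at least five seconds of light, push the lever off again with the rod and only then turn the isolator off. Finish with the rod back in its rest and all shades standing mouth down in the felt tray; the gripper itself must never touch the light box or its lever, must stay on the robot's side of the screen while the lamp is lit, and the shades must be set down, not dropped; leave the vase, the tumbler and the glue bottle where they are.

Things in the scene. Friction and masses are not known exactly. Their poses are not given: they have to be found in the camera images.
- light_box: fixed grey UV light box, 150 (x) x 360 (y) x 50 mm high; origin at the centre of its underside, x away from the robot, y to the left. The violet glass takes up most of its top; the lamp's toggle lever stands on the left end of the top, pivot at x = 10, y = 150, z = 55 mm.
- glass_centre (a point): centre of the light box's violet glass, 50 mm above the bench (x = 0, y = -29.5 mm in the box's frame). The glass is 110 (x) x 285 (y) mm, with an aluminium frame round it 8 mm wide, standing 6 mm above it; room for three shades in a row along y.
- screen_top (a point): middle of the top edge of the upright amber screen, 120 mm above the bench, x = -77.5 mm in the box's frame. The screen is 5 mm thick and runs along the whole robot-side edge of the light box, 360 mm, down to the bench.
- lamp_lever (a joint): toggle lever of the lamp, steel bat 9 mm thick, 45 mm from pivot to tip, swinging in the box's x-z plane. 0 = off, leaning 0.4 rad away from the robot; 0.8 rad = on, leaning 0.4 rad towards the robot and the screen. A spring throws it over to either stop once it is past upright (0.4); about 1.5 N at the tip moves it.
- lever_tip (a point): centre of the tip of the lamp lever, about 96 mm above the bench at either stop
- isolator: fixed rotary isolator, grey box 90 x 90 x 52 mm high with a yellow plate and a red handle on top; origin at the centre of its underside
- isolator_handle (a joint): red handle of the isolator: a bar 64 mm long, 14 mm wide, 32 mm tall, on a disc, turning about the vertical through the isolator's centre. 0 = off, bar along the isolator's y axis; 1.57 rad = on, bar along its x axis, a quarter turn clockwise seen from above. A spring throws it to either stop once it is past halfway; about 0.2 N m turns it.
- isolator_grip (a point): point on the handle's axis at mid bar, 82 mm above the bench; the bar spans 62 to 94 mm
- hook_rod: bent rod, 140 g: wooden handle 110 long, 16 wide, 20 mm tall; from it a brass rod of 8 mm diameter runs along +x to x = 155 mm and there bends down at a right angle to 80 mm below the axis. Origin at the centre of the handle, on the axis; x along the rod to the bend, z up with the bend hanging down. Centre of mass about 28 mm ahead of the origin.
- hook_toe (a point): lower end of the bent leg of the hook rod, at x = 155, z = -80 mm in the rod's frame
- rod_rest: fixed wooden rest, two forked posts; origin below its centre. The rod lies along its x axis, origin 105 mm above the rest's, bend hanging down beyond the +x end. Forks, 10 mm thick, hold the handle at x = -43 and the brass rod at x = 100 mm with about 2 mm of play each side; flared prongs reach 19 mm above the rod's underside. Between them the handle can be gripped from above.
- felt_tray: fixed wooden tray 210 x 210 mm with rims 8 mm thick and 20 mm high and a blue felt floor 6 mm above the bench; room for four shades in two rows of two, 94 mm apart; origin at the centre of its underside
- shade_white: opal white glass lamp shade, a dome of 82 mm diameter and 49 mm height with a brass collar on top, 34 mm diameter, from 49 to 86 mm height, to hold it by; 180 g, give or take; origin at the centre of its mouth (underside), z up. May be absent.
- shade_blue: the same shade in blue glass; may be absent
- shade_green: the same shade in dark green glass; may be absent
- shade_amber: the same shade in amber glass; may be absent
- blue_vase: bystander: tall blue glass vase, 72 mm diameter, 190 mm high, origin at the centre of its foot
- crystal_tumbler: bystander: clear crystal tumbler, 80 mm diameter, 90 mm high, origin at the centre of its foot
- glue_bottle: bystander: amber glue bottle, 44 mm diameter, 100 mm high, origin at the centre of its foot
Not all that is in view belongs to the job. What is shaped like the shade_white but pink or purple is not meant.

How it is judged:
On the way, in this order (a step that is already met when the one before it is completed fails the run):
1. all shades stand flat on the glass of the light box, isolator and lamp off (z of shade_white in the frame of light_box between 0.046 and 0.054 m and angle between each of shade_white, shade_blue, shade_green, shade_amber's own z axis and vertical below 0.06 rad and x of shade_white in the frame of light_box between -0.03 and 0.03 m and y of shade_white in the frame of light_box between -0.15 and 0.09 m and z of shade_blue in the frame of light_box between 0.046 and 0.054 m and x of shade_blue in the frame of light_box between -0.03 and 0.03 m and y of shade_blue in the frame of light_box between -0.15 and 0.09 m and z of shade_green in the frame of light_box between 0.046 and 0.054 m and x of shade_green in the frame of light_box between -0.03 and 0.03 m and y of shade_green in the frame of light_box between -0.15 and 0.09 m and z of shade_amber in the frame of light_box between 0.046 and 0.054 m and x of shade_amber in the frame of light_box between -0.03 and 0.03 m and y of shade_amber in the frame of light_box between -0.15 and 0.09 m and value of joint isolator_handle below 0.3 rad and value of joint lamp_lever below 0.2 rad), for 0.2 s.
2. isolator on, lamp still off (value of joint isolator_handle above 1.4 rad and value of joint lamp_lever below 0.2 rad), for 0.2 s.
3. the toe of the hook rod is over the screen and within 60 mm of the lever's tip, lever still off (distance between hook_toe and lever_tip below 0.06 m and x of hook_toe in the frame of light_box above -0.07 m and value of joint lamp_lever below 0.3 rad and value of joint isolator_handle above 1.4 rad), for 0.1 s.
4. lamp on for five seconds with all shades flat on the glass (z of shade_white in the frame of light_box between 0.046 and 0.054 m and angle between each of shade_white, shade_blue, shade_green, shade_amber's own z axis and vertical below 0.06 rad and x of shade_white in the frame of light_box between -0.03 and 0.03 m and y of shade_white in the frame of light_box between -0.15 and 0.09 m and z of shade_blue in the frame of light_box between 0.046 and 0.054 m and x of shade_blue in the frame of light_box between -0.03 and 0.03 m and y of shade_blue in the frame of light_box between -0.15 and 0.09 m and z of shade_green in the frame of light_box between 0.046 and 0.054 m and x of shade_green in the frame of light_box between -0.03 and 0.03 m and y of shade_green in the frame of light_box between -0.15 and 0.09 m and z of shade_amber in the frame of light_box between 0.046 and 0.054 m and x of shade_amber in the frame of light_box between -0.03 and 0.03 m and y of shade_amber in the frame of light_box between -0.15 and 0.09 m and value of joint lamp_lever above 0.65 rad and value of joint isolator_handle above 1.4 rad), for 4.8 s.
5. lever pushed off with the rod (its toe within 60 mm of the lever's tip), isolator still on (distance between hook_toe and lever_tip below 0.06 m and value of joint lamp_lever below 0.15 rad and value of joint isolator_handle above 1.4 rad), for 0.1 s.
6. isolator off (value of joint isolator_handle below 0.17 rad and value of joint lamp_lever below 0.15 rad), for 0.2 s.
At the end, for the whole second after the job is handed in: every shade stands mouth down, flat (4 mm, 0.06 rad) and at rest inside the felt tray; lever (0.15 rad) and isolator (0.17 rad) off; the rod lies at rest in both forks of its rest, bend hanging down at the +x end, within 25 mm along, 8 mm across and 7 mm in height of its place (all of step 6 and z of shade_white in the frame of felt_tray between 0.002 and 0.01 m and angle between each of shade_white, shade_blue, shade_green, shade_amber's own z axis and vertical below 0.06 rad and linear speed of each of shade_white, shade_blue, shade_green, shade_amber, hook_rod below 0.02 m/s and x of shade_white in the frame of felt_tray between -0.07 and 0.07 m and y of shade_white in the frame of felt_tray between -0.07 and 0.07 m and z of shade_blue in the frame of felt_tray between 0.002 and 0.01 m and x of shade_blue in the frame of felt_tray between -0.07 and 0.07 m and y of shade_blue in the frame of felt_tray between -0.07 and 0.07 m and z of shade_green in the frame of felt_tray between 0.002 and 0.01 m and x of shade_green in the frame of felt_tray between -0.07 and 0.07 m and y of shade_green in the frame of felt_tray between -0.07 and 0.07 m and z of shade_amber in the frame of felt_tray between 0.002 and 0.01 m and x of shade_amber in the frame of felt_tray between -0.07 and 0.07 m and y of shade_amber in the frame of felt_tray between -0.07 and 0.07 m and z of hook_rod in the frame of rod_rest between 0.098 and 0.112 m and y of hook_rod in the frame of rod_rest between -0.008 and 0.008 m and x of hook_rod in the frame of rod_rest between -0.025 and 0.025 m and x of hook_toe in the frame of rod_rest above 0.12 m and angle between hook_rod's own z axis and vertical below 0.25 rad); the robot touches nothing.
It fails at once if the gripper touches the light box, its screen or its lever (over 2 N) (contact force between any of the fingers, the arm and light_box above 2 N).
It fails at once if lamp lit (isolator and lever on) with the gripper past the screen (value of joint lamp_lever above 0.65 rad and value of joint isolator_handle above 1.4 rad and x of the grasp point in the frame of light_box above -0.06 m and y of the grasp point in the frame of light_box between -0.2 and 0.2 m).
It fails at once if a shade let go more than 25 mm above the glass or the felt ((contact force between the fingers and shade_white below 0.5 N and z of shade_white in the frame of light_box above 0.075 m and x of shade_white in the frame of light_box between -0.075 and 0.075 m and y of shade_white in the frame of light_box between -0.18 and 0.18 m) or (contact force between the fingers and shade_white below 0.5 N and z of shade_white in the frame of felt_tray above 0.031 m and x of shade_white in the frame of felt_tray between -0.105 and 0.105 m and y of shade_white in the frame of felt_tray between -0.105 and 0.105 m) or (contact force between the fingers and shade_blue below 0.5 N and z of shade_blue in the frame of light_box above 0.075 m and x of shade_blue in the frame of light_box between -0.075 and 0.075 m and y of shade_blue in the frame of light_box between -0.18 and 0.18 m) or (contact force between the fingers and shade_blue below 0.5 N and z of shade_blue in the frame of felt_tray above 0.031 m and x of shade_blue in the frame of felt_tray between -0.105 and 0.105 m and y of shade_blue in the frame of felt_tray between -0.105 and 0.105 m) or (contact force between the fingers and shade_green below 0.5 N and z of shade_green in the frame of light_box above 0.075 m and x of shade_green in the frame of light_box between -0.075 and 0.075 m and y of shade_green in the frame of light_box between -0.18 and 0.18 m) or (contact force between the fingers and shade_green below 0.5 N and z of shade_green in the frame of felt_tray above 0.031 m and x of shade_green in the frame of felt_tray between -0.105 and 0.105 m and y of shade_green in the frame of felt_tray between -0.105 and 0.105 m) or (contact force between the fingers and shade_amber below 0.5 N and z of shade_amber in the frame of light_box above 0.075 m and x of shade_amber in the frame of light_box between -0.075 and 0.075 m and y of shade_amber in the frame of light_box between -0.18 and 0.18 m) or (contact force between the fingers and shade_amber below 0.5 N and z of shade_amber in the frame of felt_tray above 0.031 m and x of shade_amber in the frame of felt_tray between -0.105 and 0.105 m and y of shade_amber in the frame of felt_tray between -0.105 and 0.105 m)).
It fails at once if vase, tumbler or glue bottle moved by more than 20 mm or tipped (distance of any of blue_vase, crystal_tumbler, glue_bottle from where it was at the start of the episode above 0.02 m or angle between any of blue_vase, crystal_tumbler, glue_bottle's own z axis and vertical above 0.3 rad).
Of shade_white, shade_blue, shade_green, shade_amber only 2 to 3 are there at a start; the rules pass over those that are not, and their reading is None.
At some moment in a run one of shade_white, shade_blue, shade_green, shade_amber may be knocked a few centimetres aside while the robot is not near it.
It also fails if it takes over 210 s, if anything falls off the work surface, if the arm or the gripper's body presses on something with over 40 N, if the wrist force passes 120 N, or if a joint passes its speed limit or range.

### The arm

A 7-joint arm with a two-finger parallel gripper is mounted at the origin on the work surface. World frame = base frame: x ahead of the robot, y to its left, z up, the work surface at z = 0. Lengths are in m, angles in rad, forces in N, time in s.
With the tool pointing down it reaches from about 0.4 to 0.85 m from the base axis. Payload 4.4 kg.
Tool frame: the origin (TCP) lies midway between the tips of the shut fingers; the grasp point (between the pads) lies 19 mm behind it (grip_point_offset is the z of the grasp point in the tool frame, in m); z points along the fingers, y is the direction in which the jaws open and shut (so a half turn about z gives the same grasp; the last joint's range is limited). The gripper opens to 94 mm and grips with 3 to 60 N. Pads are 16 mm wide; open, the fingers measure 119 mm over their backs; the gripper's body (75 mm by 177 mm) begins 78 mm behind the grasp point.
Start: joints at [1.099, 0.628, 0.038, 1.517, -0.027, 0.996, -0.02], TCP at [0.257, -0.597, 0.205] pointing down, gripper open.
Joint ranges: [-3.06, 3.06], [-0.37, 2.12], [-1.25, 1.32], [0.18, 2.47], [-1.1, 4.24], [0.23, 1.98], [-2.94, 2.94]. Speed limits (rad/s): [2.57, 2.57, 3.14, 3.14, 3.14, 3.14, 3.14].

### API

Orientations are given as a unit quaternion [w, x, y, z].
In Python, from station import * gives the robot as it stands.
- The arm moves only by the tool jog_arm, never from a script. Its argument "motion" is a list of rows, each a list of 3 entries, a list of its own where there are three numbers: the shift along the world's x, y, z in mm, then the turn, a rotation vector about the world's x, y, z in rad, then the closure, from -1 (fully open) to 1 (shut). In form: [[[dx, dy, dz], [rx, ry, rz], claw], ...]. A call has 1 to 10 rows; each row is the pose to reach, as a shift and turn from the pose measured when the call began; what a row does not reach only later rows make up. A row lasts 1/10 s, in which the tool goes at most 50 mm and 8.59 degrees, less where a joint would pass 70% of its speed; a pose out of reach is approached as far as the arm can. A call with a gripper value outside its range is refused whole. The fingers move at their own pace and stop on an object; the grip force is fixed at half the most. Time passes only in rows, so rows that repeat a pose let the fingers close. It gives the time, the measured TCP pose, the force and the opening at its end, in the units of the state.
- observe(): the state, without advancing time (a new reading comes with each control period).
- read_camera(name): name is "scene" or "top" or "wrist"; returns the picture (384x512x3 uint8, red, green, blue); there is no depth.
- camera_model(name): a dict with "camera_matrix" (3x3 intrinsics, pixels), "T" (4x4, takes a point from camera to world coordinates). Camera axes: x right, y down, z forward; pixel columns grow to the right and rows downward; lengths in m; the calibration is good to about 2 mm. A picture is of the moment at which its call begins: read the wrist's pose just before it. camera_model takes no time and is no camera call; for the wrist camera it gives the pose at the moment of the call.
- job_done(): hands the job in, once; it reports no verdict.
The state is a dict: "clock": time; "joints": joint angles; "qvel": joint speeds; "joint_torque": joint torques, N m; "ee_pos": TCP position; "eef_rot": TCP orientation; "wrist_force": force on the tool from outside, world axes, zero at the start; "moment": the same for the moment, N m; "grip_width": finger opening in m.
Only numpy, scipy, OpenCV 4.12 (cv2) and the standard library are available. Lean on these libraries where they do the work, as an engineer would, in place of code of your own. Each camera call takes 0.05 s, during which the arm holds its last target. There are 200 camera calls.

## Working session

There is one attempt and no reset: what is moved stays moved. The work goes in short steps, Python scripts to look and compute and a tool call to move; the robot and the scene stay as the last step left them, time stands still between calls to the robot, and variables do not carry over. Pictures are saved under pics/ and viewed, about 12 in all and at most 16, crops included, and the job is handed in when it is done.

Besides the shell and the picture viewer there is one more tool, called in YAML: its name, and indented under it one key for each argument. jog_arm: Moves the arm, as the interface text tells. Its arguments: {"type":"object","properties":{"motion":{"type":"array"}},"required":["motion"]}

```bash
mkdir -p pics; ls; python3 - <<'E'
from station import *
import cv2
print(observe())
for n in("scene","top"):
    im=read_camera(n); cv2.imwrite(f"pics/{n}0.png",cv2.resize(im[:,:,::-1],(800,600)))
    cv2.imwrite(f"pics/raw_{n}0.png",im[:,:,::-1])
    print(n,camera_model(n))
E
```

```text
pics
{'clock': 0.0, 'joints': array([ 1.09921433,  0.62932451,  0.03843711,  1.51834295, -0.0270029 ,
        0.9963071 , -0.01999487]), 'qvel': array([ 0.00065595,  0.00059401, -0.00133525, -0.00080597,  0.00064533,
       -0.00033249, -0.00095148]), 'joint_torque': array([-1.22236863e-03, -5.49734008e+01,  1.14284087e+00, -1.86630338e+01,
       -5.23014658e-02,  2.36677896e-02,  2.10442072e-04]), 'ee_pos': array([ 0.25634883, -0.5965963 ,  0.20457606]), 'eef_rot': array([-9.11116398e-04,  9.79486894e-01,  2.01505720e-01, -1.96500639e-04]), 'wrist_force': array([-0.17286463,  1.07782758, -0.83632142]), 'moment': array([-0.02002343,  0.00054944,  0.01270544]), 'grip_width': 0.09389584694160381}
scene {'camera_matrix': array([[390.10242926,   0.        , 259.78346713],
       [  0.        , 390.10242926, 198.1772569 ],
       [  0.        ,   0.        ,   1.        ]]), 'T': array([[-0.87220601,  0.31029377, -0.37811963,  1.12694811],
       [ 0.48901721,  0.57039055, -0.65993696,  0.97660712],
       [ 0.01090154, -0.76050799, -0.64923706,  1.03944604],
       [ 0.        ,  0.        ,  0.        ,  1.        ]])}
top {'camera_matrix': array([[391.10135634,   0.        , 256.81368045],
       [  0.        , 391.10135634, 191.90514224],
       [  0.        ,   0.        ,   1.        ]]), 'T': array([[-0.01325985, -0.98654885,  0.16292802,  0.33705578],
       [-0.9999052 ,  0.01247787, -0.00582199,  0.0151809 ],
       [ 0.00371068, -0.16298977, -0.98662078,  1.50543515],
       [ 0.        ,  0.        ,  0.        ,  1.        ]])}
```

View pics/scene0.png

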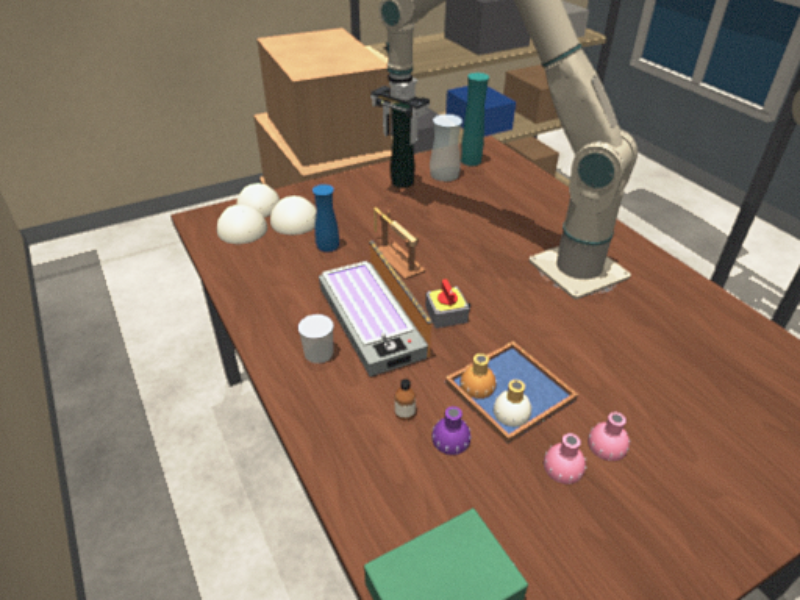

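View pics/top0.png

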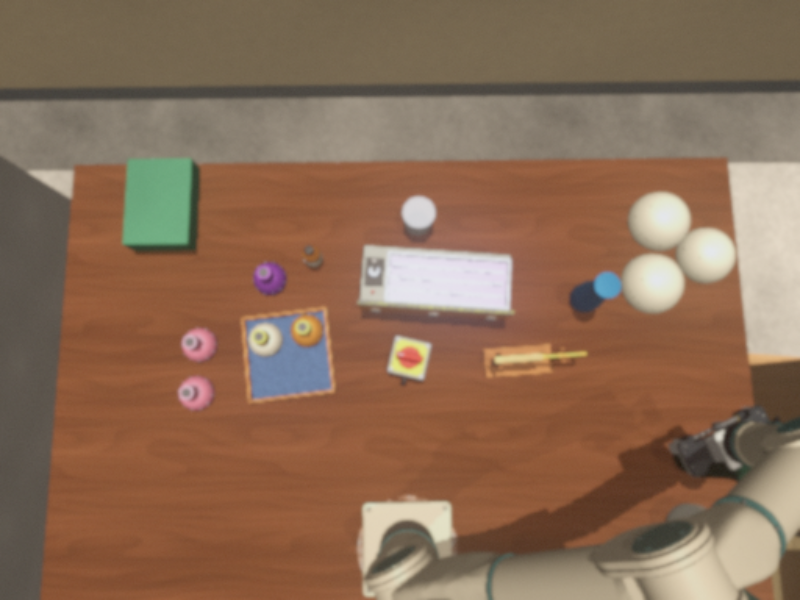

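Scene: amber shade (scene view 480,375; top 305,327) and white shade (513,400; top 262,338) are in the felt tray. Purple (450,430) and the two pinks (565,460; 610,437) are decoys, and the large white globes at the far edge are not shades. The rod points to world -y.

```bash
cat > h.py <<'E'
import numpy as np, cv2
from station import *
def cast(M,u,v,z):
    K,T=np.array(M["camera_matrix"]),np.array(M["T"])
    d=T[:3,:3]@np.linalg.solve(K,[u,v,1.]); o=T[:3,3]
    return o+d*(z-o[2])/d[2]
def proj(M,p):
    K,T=np.array(M["camera_matrix"]),np.array(M["T"])
    q=K@(T[:3,:3].T@(np.array(p)-T[:3,3])); return q[:2]/q[2]
def yaw(q):
    w,x,y,z=q; return np.arctan2(2*(x*y+w*z),1-2*(y*y+z*z)) # tool x axis heading
def shot(name,tag):
    s=observe(); M=camera_model(name); im=read_camera(name)
    cv2.imwrite(f"pics/raw_{tag}.png",im[:,:,::-1]); np.savez(f"pics/{tag}.npz",K=M["camera_matrix"],T=M["T"])
    return im[:,:,::-1].copy(),M,s
def load(tag):
    d=np.load(f"pics/{tag}.npz"); return cv2.imread(f"pics/raw_{tag}.png"),dict(camera_matrix=d["K"],T=d["T"])
E
python3 - <<'E'
from h import *
M=camera_model("top"); s=512/800
P={"tray corners":[(243,317,.02),(325,309,.02),(333,392,.02),(250,400,.02)],
"white collar":[(262,338,.086)],"amber collar":[(305,326,.086)],
"box corners":[(364,247,.05),(512,253,.05)],"pivot":[(374,270,.055)],"glass corners":[(386,253,.05),(510,257,.05),(508,307,.05),(383,303,.05)],
"screen ends":[(360,304,.12),(513,312,.12)],"iso":[(409,357,.09)],"iso corners":[(396,337,.052),(431,341,.052),(423,379,.052),(388,373,.052)],
"rod":[(495,359,.105),(545,356,.105),(587,353,.105)],"vase top":[(608,286,.19)],"tumbler":[(419,213,.09)],"glue":[(310,252,.1)],
"purple":[(265,272,.086)]}
for k,v in P.items():
    print(k,[tuple(np.round(cast(M,a*s,b*s,z)[:2],3)) for a,b,z in v])
W=camera_model("wrist");o=observe()
from scipy.spatial.transform import Rotation as R
w,x,y,z=o["eef_rot"];Rt=R.from_quat([x,y,z,w]).as_matrix()
print(W["camera_matrix"]); print("cam in tool",Rt.T@(W["T"][:3,3]-o["ee_pos"])); print(np.round(Rt.T@W["T"][:3,:3],3))
print("toolx,y",Rt[:,0],Rt[:,1])
E
```

```text
tray corners [(np.float64(0.545), np.float64(0.395)), (np.float64(0.562), np.float64(0.194)), (np.float64(0.36), np.float64(0.173)), (np.float64(0.344), np.float64(0.372))]
white collar [(np.float64(0.486), np.float64(0.332))]
amber collar [(np.float64(0.512), np.float64(0.233))]
box corners [(np.float64(0.71), np.float64(0.096)), (np.float64(0.69), np.float64(-0.266))]
pivot [(np.float64(0.651), np.float64(0.072))]
glass corners [(np.float64(0.694), np.float64(0.042)), (np.float64(0.68), np.float64(-0.261)), (np.float64(0.557), np.float64(-0.25)), (np.float64(0.57), np.float64(0.051))]
screen ends [(np.float64(0.557), np.float64(0.102)), (np.float64(0.534), np.float64(-0.249))]
iso [(np.float64(0.437), np.float64(-0.009))]
iso corners [(np.float64(0.487), np.float64(0.02)), (np.float64(0.477), np.float64(-0.063)), (np.float64(0.387), np.float64(-0.042)), (np.float64(0.402), np.float64(0.04))]
rod [(np.float64(0.428), np.float64(-0.206)), (np.float64(0.434), np.float64(-0.32)), (np.float64(0.439), np.float64(-0.417))]
vase top [(np.float64(0.579), np.float64(-0.446))]
tumbler [(np.float64(0.782), np.float64(-0.039))]
glue [(np.float64(0.686), np.float64(0.221))]
purple [(np.float64(0.642), np.float64(0.329))]
[[303.15791509   0.         256.66844227]
 [  0.         303.15791509 188.0215685 ]
 [  0.           0.           1.        ]]
cam in tool [ 8.39262779e-02  1.00238166e-04 -1.80539418e-01]
[[-0.    -0.957 -0.29 ]
 [ 1.    -0.    -0.   ]
 [-0.    -0.29   0.957]]
toolx,y [ 9.18791485e-01  3.94743217e-01 -8.26420460e-06] [ 0.39474264 -0.91879017 -0.00169543]
```

jog_arm:
  motion:
    - [[0, 10, 45], [0, 0, 0], -1]
    - [[20, 40, 80], [0, 0, -0.1], -1]
    - [[40, 80, 100], [0, 0, -0.2], -1]
    - [[60, 125, 115], [0, 0, -0.3], -1]
    - [[80, 170, 115], [0, 0, -0.4], -1]
    - [[100, 215, 115], [0, 0, -0.4], -1]
    - [[120, 260, 115], [0, 0, -0.4], -1]
    - [[140, 305, 115], [0, 0, -0.4], -1]
    - [[160, 350, 115], [0, 0, -0.4], -1]
    - [[170, 390, 115], [0, 0, -0.4], -1]

```text
clock: 1.1
ee_pos: [0.4275, -0.2037, 0.3195]
eef_rot: [-0.001, 1.0, 0.004, 0.0]
wrist_force: [0.0, -0.5, -0.1]
grip_width: 0.0941
```

jog_arm:
  motion:
    - [[0, 0, 0], [0, 0, 0], -1]
    - [[0, 0, 0], [0, 0, 0], -1]
    - [[0, 0, 0], [0, 0, 0], -1]

```text
clock: 1.4
ee_pos: [0.4269, -0.2052, 0.3194]
eef_rot: [-0.001, 1.0, 0.003, -0.0]
wrist_force: [0.2, 0.6, 0.3]
grip_width: 0.0938
```

```bash
python3 - <<'E'
from h import *
im,M,s=shot("wrist","w1"); print(s["ee_pos"],yaw(s["eef_rot"]),s["joints"],s["wrist_force"],M["T"])
cv2.imwrite("pics/w1v.png",cv2.resize(im,(800,600),interpolation=cv2.INTER_CUBIC))
E
```

```text
[ 0.4269295  -0.20518834  0.31936808] 0.005986591036631237 [ 0.36721799  0.24873213  0.02889951  1.82189777 -0.0096134   1.07185768
 -1.16497519] [0.17640866 0.63632902 0.31675449] [[ 5.60869904e-03 -9.56965617e-01 -2.90147118e-01  5.11011726e-01]
 [-9.99983540e-01 -5.71838233e-03 -4.69801134e-04 -2.05344113e-01]
 [-1.20958862e-03  2.90144977e-01 -9.56981938e-01  4.99868403e-01]
 [ 0.00000000e+00  0.00000000e+00  0.00000000e+00  1.00000000e+00]]
```

View pics/w1v.png

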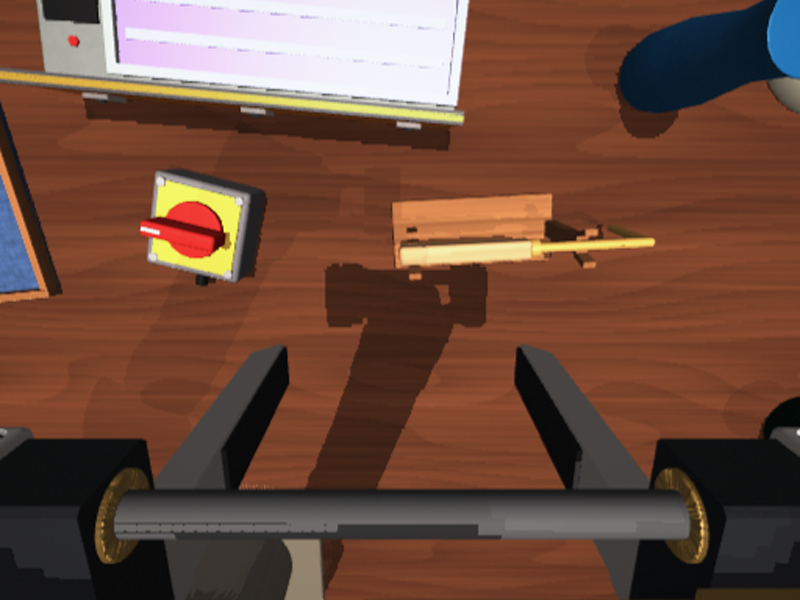

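Wrist view: isolator bar (142,229)-(225,240) centred ~(193,230), yellow plate corners visible; rod handle (400,252)-(533,246), brass to (655,242); screen top edge (0,76)-(463,118), light box above.

```bash
python3 - <<'E'
from h import *
im,M=load("w1"); s=512/800
P={"handle ends z.115":[(401,253,.115),(533,247,.115)],"brass end":[(655,242,.109)],
"rest base":[(392,203,.012),(551,195,.012)],
"iso corners":[(160,170,.052),(250,188,.052),(240,280,.052),(150,262,.052)],"iso bar ends":[(141,229,.094),(223,241,.094)],"disc":[(193,230,.062)],
"screen":[(463,117,.12),(0,76,.12)],"box corner":[(469,0,.05),(458,104,.056)],"vase foot":[(650,90,0)],}
for k,v in P.items():
    print(k,[tuple(map(float,np.round(cast(M,a*s,b*s,z)[:2],4))) for a,b,z in v])
E
```

```text
handle ends z.115 [(0.4296, -0.2053), (0.4353, -0.314)]
brass end [(0.4389, -0.4171)]
rest base [(0.4595, -0.1958), (0.4684, -0.3567)]
iso corners [(0.4924, 0.0159), (0.4767, -0.0652), (0.3884, -0.0477), (0.4059, 0.0379)]
iso bar ends [(0.4449, 0.0185), (0.4348, -0.051)]
disc [(0.439, -0.012)]
screen [(0.5352, -0.2514), (0.5616, 0.0906)]
box corner [(0.6314, -0.2609), (0.5499, -0.2543)]
vase foot [(0.5685, -0.4471)]
```

jog_arm:
  motion:
    - [[0, 45, 0], [0, 0, 0], -1]
    - [[0, 90, 0], [0, 0, 0], -1]
    - [[0, 135, 0], [0, 0, 0], -1]
    - [[-5, 180, 0], [0, 0, 0], -1]
    - [[-10, 225, 0], [0, 0, 0], -1]
    - [[-10, 270, 0], [0, 0, 0], -1]
    - [[-10, 315, 0], [0, 0, 0.04], -1]
    - [[-10, 360, 0], [0, 0, 0.08], -1]
    - [[-10, 405, 0], [0, 0, 0.1], -1]
    - [[-10, 425, 0], [0, 0, 0.1], -1]

```text
clock: 2.45
ee_pos: [0.4171, 0.2225, 0.3193]
eef_rot: [-0.002, 0.999, 0.054, -0.0]
wrist_force: [-0.2, 0.7, 0.3]
grip_width: 0.094
```

jog_arm:
  motion:
    - [[0, 0, 0], [0, 0, 0], -1]
    - [[0, 0, 0], [0, 0, 0], -1]
    - [[0, 0, 0], [0, 0, 0], -1]

```text
clock: 2.75
ee_pos: [0.4178, 0.2201, 0.3191]
eef_rot: [-0.001, 0.999, 0.052, -0.0]
wrist_force: [-0.2, -0.7, -0.8]
grip_width: 0.094
```

```bash
python3 - <<'E'
from h import *
im,M,s=shot("wrist","w2"); print(s["ee_pos"],yaw(s["eef_rot"]),s["joints"][6])
cv2.imwrite("pics/w2v.png",cv2.resize(im,(800,600),interpolation=cv2.INTER_CUBIC))
E
```

```text
[0.41775455 0.22013009 0.31913971] 0.1035663580861096 -2.09685512732282
```

View pics/w2v.png

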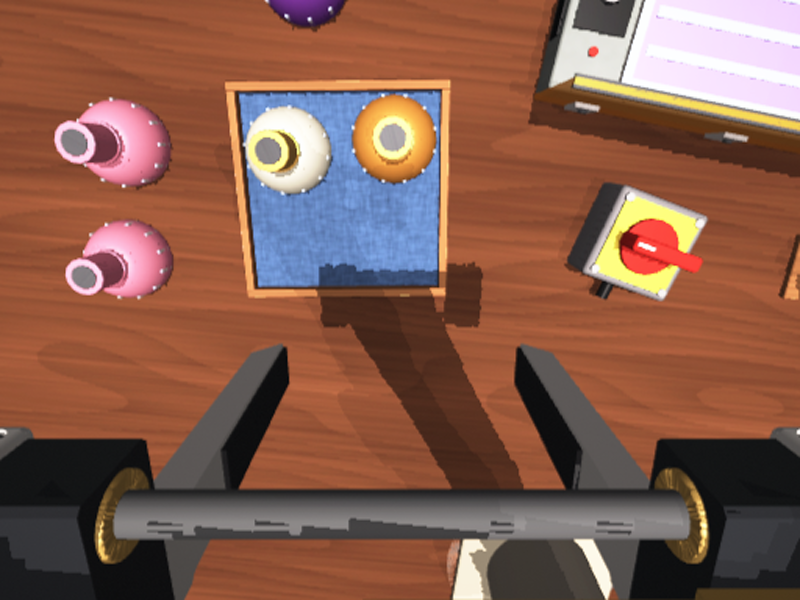

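Two shades in the tray: white collar (270,150) and amber collar (393,136). The pinks (75,140; 85,275) and purple (305,0) are outside and wrong coloured. This view is already an enlarged confirmation.

```bash
python3 - <<'E'
from h import *
im,M=load("w2"); s=512/800
hsv=cv2.cvtColor(im,cv2.COLOR_BGR2HSV)
P={"white collar":[(269.5,150,.092)],"amber collar":[(393,136.5,.092)],"white dome":[(289,150,.025)],"amber dome":[(395,138,.025)],
"tray outer corners":[(227,83,.02),(450,80,.02),(444,296,.02),(248,297,.02)],
"iso corners":[(625,186,.052),(707,217,.052),(664,298,.052),(585,265,.052)],"bar ends":[(631,241,.094),(702,264,.094)],
"screen left end":[(574,76,.12)],"box left corner":[(540,92,.05)]}
for k,v in P.items():
    print(k,[tuple(map(float,np.round(cast(M,a*s,b*s,z)[:2],4))) for a,b,z in v])
E
```

```text
white collar [(0.4903, 0.3367)]
amber collar [(0.5113, 0.2365)]
white dome [(0.4904, 0.3359)]
amber dome [(0.5117, 0.2359)]
tray outer corners [(0.5442, 0.3967), (0.5681, 0.1901), (0.3589, 0.1685), (0.3363, 0.3752)]
iso corners [(0.4911, 0.0201), (0.4711, -0.0633), (0.3889, -0.0441), (0.4137, 0.0407)]
bar ends [(0.447, 0.0233), (0.4335, -0.0435)]
screen left end [(0.5663, 0.1078)]
box left corner [(0.5625, 0.1126)]
```

jog_arm:
  motion:
    - [[25, 5, -40], [0, 0, 0], -1]
    - [[50, 10, -80], [0, 0, 0], -1]
    - [[75, 14, -110], [0, 0, 0], -1]
    - [[93, 16, -140], [0, 0, 0], -1]
    - [[93, 16, -165], [0, 0, 0], -1]
    - [[93, 16, -190], [0, 0, 0], -1]
    - [[93, 16, -215], [0, 0, 0], -1]
    - [[93, 16, -235], [0, 0, 0], -1]
    - [[93, 16, -250], [0, 0, 0], -1]
    - [[93, 16, -257], [0, 0, 0], -1]

```text
clock: 3.8
ee_pos: [0.5105, 0.2341, 0.061]
eef_rot: [-0.0, 0.999, 0.051, -0.001]
wrist_force: [0.8, 0.8, 0.8]
grip_width: 0.0943
```

jog_arm:
  motion:
    - [[0, 0, 0], [0, 0, 0], -1]
    - [[0, 0, 0], [0, 0, 0], 1]
    - [[0, 0, 0], [0, 0, 0], 1]
    - [[0, 0, 0], [0, 0, 0], 1]
    - [[0, 0, 0], [0, 0, 0], 1]
    - [[0, 0, 0], [0, 0, 0], 1]
    - [[0, 0, 0], [0, 0, 0], 1]
    - [[0, 0, 0], [0, 0, 0], 1]

```text
clock: 4.6
ee_pos: [0.5105, 0.2341, 0.0611]
eef_rot: [-0.0, 0.999, 0.051, -0.001]
wrist_force: [0.1, 0.5, 0.8]
grip_width: 0.0414
```

jog_arm:
  motion:
    - [[0, 0, 0], [0, 0, 0], 1]
    - [[0, 0, 0], [0, 0, 0], 1]
    - [[0, 0, 0], [0, 0, 0], 1]
    - [[0, 0, 10], [0, 0, 0], 1]
    - [[0, 0, 40], [0, 0, 0], 1]
    - [[0, 0, 80], [0, 0, 0], 1]
    - [[0, 0, 120], [0, 0, 0], 1]
    - [[0, 0, 160], [0, 0, 0], 1]
    - [[0, 0, 180], [0, 0, 0], 1]

```text
clock: 5.5
ee_pos: [0.5115, 0.2338, 0.2449]
eef_rot: [-0.001, 0.999, 0.05, 0.001]
wrist_force: [-0.1, 0.6, -2.5]
grip_width: 0.0333
```

jog_arm:
  motion:
    - [[0, -35, 20], [0, 0, 0], 1]
    - [[-5, -75, 45], [0, 0, -0.05], 1]
    - [[-10, -115, 65], [0, 0, -0.1], 1]
    - [[-10, -155, 75], [0, 0, -0.15], 1]
    - [[-10, -195, 75], [0, 0, -0.18], 1]
    - [[-10, -235, 75], [0, 0, -0.186], 1]
    - [[-10, -275, 75], [0, 0, -0.186], 1]
    - [[-10, -314, 75], [0, 0, -0.186], 1]
    - [[-10, -314, 75], [0, 0, -0.186], 1]
    - [[-10, -314, 75], [0, 0, -0.186], 1]

```text
clock: 6.5
ee_pos: [0.5004, -0.0811, 0.3199]
eef_rot: [-0.001, 0.999, -0.044, 0.0]
wrist_force: [0.1, 0.8, -2.8]
grip_width: 0.0335
```

```bash
python3 - <<'E'
from h import *
im,M,s=shot("wrist","w3"); print(s["ee_pos"],yaw(s["eef_rot"]),s["grip_width"])
cv2.imwrite("pics/w3v.png",cv2.resize(im,(800,600),interpolation=cv2.INTER_CUBIC))
E
```

```text
[ 0.50041751 -0.08114031  0.3198852 ] -0.0883224187679024 0.03345929165310681
```

View pics/w3v.png

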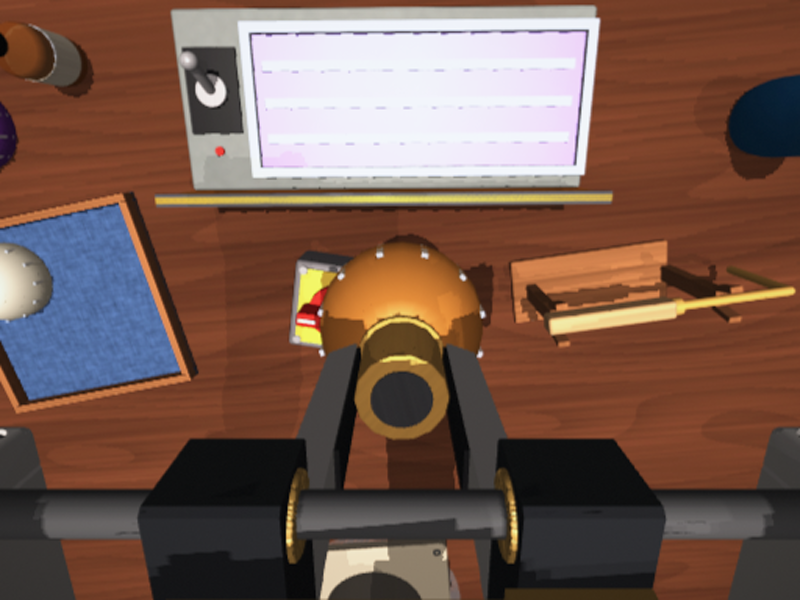

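Held amber shade is square in the jaws. The light box is fully visible: glass inside corners (250,33),(586,29),(574,167),(261,167); box corners (172,10),(597,7),(579,186),(195,189); lever tip (188,60), pivot (211,92); screen top (156,200)-(612,197).

```bash
python3 - <<'E'
from h import *
im,M=load("w3"); s=512/800
def c(P): return np.array([cast(M,a*s,b*s,z)[:2] for a,b,z in P])
g=c([(250,33,.053),(586,29,.053),(574,167,.053),(261,167,.053)]);b=c([(172,10,.05),(597,7,.05),(579,186,.05),(195,189,.05)])
sc=c([(156,200.5,.12),(612,197.5,.12)]);t=c([(188,60,.096)])[0];pv=c([(211,92,.055)])[0]
h=c([(550,326,.115),(678,308,.115)]);br=c([(795,291,.109)])
for n,x in dict(glass=g,box=b,screen=sc,tip=t,piv=pv,handle=h,brass=br).items(): print(n,x.round(4).tolist())
d=sc[0]-sc[1]; y=np.arctan2(-d[0],d[1]); print("yaw screen",y,"len",np.hypot(*d),"yaw box",[np.arctan2(-e[0],e[1]) for e in(b[0]-b[1],b[3]-b[2],g[0]-g[1],g[3]-g[2])])
y=-.086
R=np.array([[np.cos(y),-np.sin(y)],[np.sin(y),np.cos(y)]])
print("centre by box",b.mean(0),"by glass",g.mean(0)-R@[0,-.0295],"by screen",sc.mean(0)+R@[.0775,0],"piv",pv-R@[.01,.15],"tip",t-R@[.0275,.15])
E
```

```text
glass [[0.6903, 0.0301], [0.6681, -0.253], [0.5558, -0.2448], [0.5812, 0.0399]]
box [[0.714, 0.0932], [0.6845, -0.2629], [0.5381, -0.2507], [0.567, 0.1054]]
screen [[0.5636, 0.1079], [0.534, -0.2518]]
tip [0.6659, 0.07]
piv [0.6474, 0.0717]
handle [[0.4275, -0.2047], [0.4344, -0.3139]]
brass [[0.4388, -0.4165]]
yaw screen -0.08219293264254035 len 0.3608814328140244 yaw box [np.float64(-0.0828227028593559), np.float64(-0.08105666780526477), np.float64(-0.07836693791872418), np.float64(-0.08874421616435715)]
centre by box [ 0.62589873 -0.07875151] by glass [ 0.62640161 -0.07756242] by screen [ 0.62600269 -0.07859541] piv [ 0.62458607 -0.07688847] tip [ 0.62557188 -0.07710101]
```

jog_arm:
  motion:
    - [[30, -22, 0], [0, 0, 0], 1]
    - [[65, -48, 0], [0, 0, 0], 1]
    - [[100, -74, 0], [0, 0, 0], 1]
    - [[118, -87, -15], [0, 0, 0], 1]
    - [[118, -87, -50], [0, 0, 0], 1]
    - [[118, -87, -90], [0, 0, 0], 1]
    - [[118, -87, -130], [0, 0, 0], 1]
    - [[118, -87, -165], [0, 0, 0], 1]
    - [[118, -87, -185], [0, 0, 0], 1]
    - [[118, -87, -190], [0, 0, 0], 1]

```text
clock: 7.55
ee_pos: [0.6168, -0.1638, 0.127]
eef_rot: [-0.002, 0.999, -0.041, -0.002]
wrist_force: [-0.3, 1.4, -2.1]
grip_width: 0.0334
```

jog_arm:
  motion:
    - [[0, 0, -6], [0, 0, 0], 1]
    - [[0, 0, -11], [0, 0, 0], 1]
    - [[0, 0, -16], [0, 0, 0], 1]
    - [[0, 0, -20], [0, 0, 0], 1]
    - [[0, 0, -22], [0, 0, 0], 1]
    - [[0, 0, -23], [0, 0, 0], 1]
    - [[0, 0, -24], [0, 0, 0], 1]
    - [[0, 0, -24], [0, 0, 0], 1]

```text
clock: 8.35
ee_pos: [0.6171, -0.1638, 0.1052]
eef_rot: [-0.002, 0.999, -0.041, -0.002]
wrist_force: [-3.2, 2.3, 9.1]
grip_width: 0.0336
```

jog_arm:
  motion:
    - [[0, 0, 0], [0, 0, 0], 0.5]
    - [[0, 0, 0], [0, 0, 0], 0]
    - [[0, 0, 0], [0, 0, 0], -1]
    - [[0, 0, 0], [0, 0, 0], -1]
    - [[0, 0, 0], [0, 0, 0], -1]
    - [[0, 0, 0], [0, 0, 0], -1]
    - [[0, 0, 0], [0, 0, 0], -1]
    - [[0, 0, 15], [0, 0, 0], -1]
    - [[0, 0, 50], [0, 0, 0], -1]

```text
clock: 9.25
ee_pos: [0.6149, -0.1633, 0.1538]
eef_rot: [-0.003, 0.999, -0.041, -0.005]
wrist_force: [0.5, -0.3, 0.5]
grip_width: 0.0927
```

jog_arm:
  motion:
    - [[0, 5, 50], [0, 0, 0], -1]
    - [[-20, 30, 90], [0, 0, 0.02], -1]
    - [[-45, 75, 120], [0, 0, 0.05], -1]
    - [[-65, 120, 125], [0, 0, 0.08], -1]
    - [[-80, 165, 125], [0, 0, 0.1], -1]
    - [[-95, 210, 125], [0, 0, 0.12], -1]
    - [[-110, 255, 125], [0, 0, 0.14], -1]
    - [[-120, 300, 125], [0, 0, 0.16], -1]
    - [[-127, 345, 125], [0, 0, 0.18], -1]
    - [[-127, 390, 125], [0, 0, 0.18], -1]

```text
clock: 10.25
ee_pos: [0.4869, 0.2286, 0.2804]
eef_rot: [-0.002, 0.999, 0.049, -0.004]
wrist_force: [0.9, -0.2, 1.1]
grip_width: 0.0942
```

```bash
python3 - <<'E'
from h import *
im,M,s=shot("wrist","w4"); print(s["ee_pos"],yaw(s["eef_rot"]),s["grip_width"])
im2,M2,_=shot("scene","s4")
cv2.imwrite("pics/w4v.png",np.hstack([im,cv2.resize(im2[150:300,170:370],(512,384))])[:,:,:].copy() if 0 else cv2.resize(np.hstack([im,cv2.resize(im2[130:280,170:370],(512,384),interpolation=cv2.INTER_CUBIC)]),(800,300)))
E
```

```text
[0.48686778 0.22855878 0.28039367] 0.09837502584580059 0.09424930965678999
```

View pics/w4v.png

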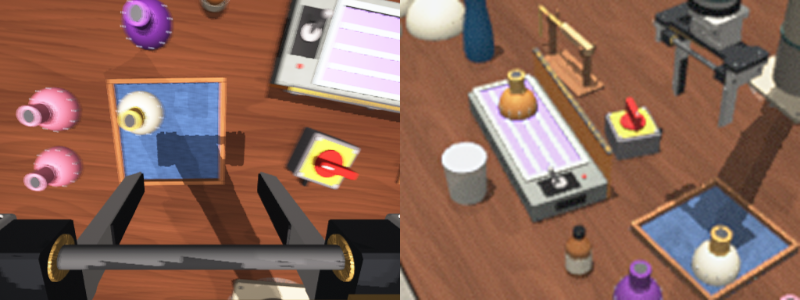

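Amber stands flat on the glass (scene crop 517,95). White still in tray, collar at wrist px ≈(169,152).

```bash
python3 - <<'E'
from h import *
im,M=load("w4")
hsv=cv2.cvtColor(im,cv2.COLOR_BGR2HSV)
m=cv2.inRange(hsv,(20,90,100),(35,255,255)); m[:, 230:]=0; m[:110]=0; m[200:]=0
ys,xs=np.nonzero(m); (c,r)=cv2.minEnclosingCircle(np.c_[xs,ys].astype(np.float32)); print(c,r,len(xs))
print(cast(M,169,152,.092),cast(M,*c,.085))
cr=im[90:210,110:310]; print(proj(M,[.4903,.3365,.092]))
E
```

```text
(168.00344848632812, 151.03793334960938) 17.476428985595703 497
[0.49296907 0.33796446 0.092     ] [0.49256157 0.34116513 0.085     ]
[170.16635873 154.25158088]
```

jog_arm:
  motion:
    - [[2, 40, 0], [0, 0, 0], -1]
    - [[4, 80, -20], [0, 0, 0], -1]
    - [[4, 108, -50], [0, 0, 0], -1]
    - [[4, 108, -90], [0, 0, 0], -1]
    - [[4, 108, -130], [0, 0, 0], -1]
    - [[4, 108, -165], [0, 0, 0], -1]
    - [[4, 108, -195], [0, 0, 0], -1]
    - [[4, 108, -212], [0, 0, 0], -1]
    - [[4, 108, -219], [0, 0, 0], -1]
    - [[4, 108, -219], [0, 0, 0], -1]

```text
clock: 11.35
ee_pos: [0.4905, 0.3421, 0.0611]
eef_rot: [-0.005, 0.999, 0.054, -0.004]
wrist_force: [0.3, -0.1, 0.2]
grip_width: 0.0937
```

jog_arm:
  motion:
    - [[0, 0, 0], [0, 0, 0], 1]
    - [[0, 0, 0], [0, 0, 0], 1]
    - [[0, 0, 0], [0, 0, 0], 1]
    - [[0, 0, 0], [0, 0, 0], 1]
    - [[0, 0, 0], [0, 0, 0], 1]
    - [[0, 0, 0], [0, 0, 0], 1]
    - [[0, 0, 0], [0, 0, 0], 1]
    - [[0, 0, 0], [0, 0, 0], 1]
    - [[0, 0, 0], [0, 0, 0], 1]
    - [[0, 0, 0], [0, 0, 0], 1]

```text
clock: 12.35
ee_pos: [0.4906, 0.3413, 0.0611]
eef_rot: [-0.004, 0.999, 0.053, -0.005]
wrist_force: [-0.1, -2.7, 1.6]
grip_width: 0.0335
```

jog_arm:
  motion:
    - [[0, 0, 10], [0, 0, 0], 1]
    - [[0, 0, 40], [0, 0, 0], 1]
    - [[0, 0, 80], [0, 0, 0], 1]
    - [[0, 0, 120], [0, 0, 0], 1]
    - [[0, 0, 160], [0, 0, 0], 1]
    - [[0, -10, 200], [0, 0, 0], 1]
    - [[0, -45, 220], [0, 0, -0.03], 1]
    - [[0, -90, 220], [0, 0, -0.06], 1]
    - [[0, -135, 220], [0, 0, -0.1], 1]
    - [[0, -180, 220], [0, 0, -0.12], 1]

```text
clock: 13.35
ee_pos: [0.4902, 0.1603, 0.2818]
eef_rot: [-0.005, 1.0, -0.007, -0.004]
wrist_force: [0.2, 0.3, -1.8]
grip_width: 0.0335
```

jog_arm:
  motion:
    - [[25, -40, 0], [-0.01, -0.008, -0.02], 1]
    - [[50, -78, 0], [-0.01, -0.008, -0.04], 1]
    - [[75, -116, 0], [-0.01, -0.008, -0.07], 1]
    - [[100, -154, 0], [-0.01, -0.008, -0.07], 1]
    - [[125, -192, 0], [-0.01, -0.008, -0.07], 1]
    - [[138, -213, -15], [-0.01, -0.008, -0.07], 1]
    - [[138, -213, -50], [-0.01, -0.008, -0.07], 1]
    - [[138, -213, -90], [-0.01, -0.008, -0.07], 1]
    - [[138, -213, -130], [-0.01, -0.008, -0.07], 1]
    - [[138, -213, -150], [-0.01, -0.008, -0.07], 1]

```text
clock: 14.35
ee_pos: [0.626, -0.0518, 0.1286]
eef_rot: [-0.001, 0.999, -0.041, -0.002]
wrist_force: [-0.9, 0.1, -1.8]
grip_width: 0.0334
```

jog_arm:
  motion:
    - [[0, 0, -5], [0, 0, 0], 1]
    - [[0, 0, -10], [0, 0, 0], 1]
    - [[0, 0, -15], [0, 0, 0], 1]
    - [[0, 0, -20], [0, 0, 0], 1]
    - [[0, 0, -22], [0, 0, 0], 1]
    - [[0, 0, -23], [0, 0, 0], 1]
    - [[0, 0, -24], [0, 0, 0], 1]
    - [[0, 0, -24], [0, 0, 0], 1]

```text
clock: 15.15
ee_pos: [0.6265, -0.0518, 0.1052]
eef_rot: [-0.0, 0.999, -0.041, -0.001]
wrist_force: [-0.5, -0.1, 0.9]
grip_width: 0.033
```

jog_arm:
  motion:
    - [[0, 0, -0.5], [0, 0, 0], 1]
    - [[0, 0, -0.5], [0, 0, 0], 0]
    - [[0, 0, -0.5], [0, 0, 0], -1]
    - [[0, 0, -0.5], [0, 0, 0], -1]
    - [[0, 0, -0.5], [0, 0, 0], -1]
    - [[0, 0, -0.5], [0, 0, 0], -1]
    - [[0, 0, -0.5], [0, 0, 0], -1]
    - [[0, 0, 15], [0, 0, 0], -1]
    - [[0, 0, 50], [0, 0, 0], -1]
    - [[0, 0, 95], [0, 0, 0], -1]

```text
clock: 16.15
ee_pos: [0.6249, -0.0518, 0.1994]
eef_rot: [-0.0, 0.999, -0.041, -0.004]
wrist_force: [0.7, -1.0, -0.2]
grip_width: 0.0935
```

jog_arm:
  motion:
    - [[-10, 0, 45], [0, 0, 0], -1]
    - [[-40, 5, 60], [0, 0, 0.14], -1]
    - [[-80, 15, 60], [0, 0, 0.28], -1]
    - [[-120, 25, 60], [0, 0, 0.42], -1]
    - [[-160, 35, 60], [0, 0, 0.56], -1]
    - [[-186, 39, 60], [0, 0, 0.7], -1]
    - [[-186, 39, 60], [0, 0, 0.84], -1]
    - [[-186, 39, 60], [0, 0, 0.98], -1]
    - [[-186, 39, 60], [0, 0, 1.12], -1]
    - [[-186, 39, 60], [0, 0, 1.26], -1]

```text
clock: 17.15
ee_pos: [0.4388, -0.0128, 0.2597]
eef_rot: [0.002, 0.83, 0.558, -0.003]
wrist_force: [-0.1, 0.2, -0.5]
grip_width: 0.0939
```

```bash
python3 - <<'E'
from h import *
s=observe(); print(s["ee_pos"],yaw(s["eef_rot"]),s["eef_rot"],s["joints"])
im,M,s=shot("wrist","w5"); im2,_,_=shot("scene","s5")
cv2.imwrite("pics/w5v.png",cv2.resize(np.hstack([im,cv2.resize(im2[130:280,170:370],(512,384),interpolation=cv2.INTER_CUBIC)]),(800,300)))
E
```

```text
[ 0.43884386 -0.01283111  0.25967967] 1.183200558553597 [ 0.00206797  0.8300434   0.55768578 -0.00320152] [ 0.31081988  0.28152559 -0.44754904  1.98698324  0.16129203  0.90976999
 -0.60889036]
```

View pics/w5v.png

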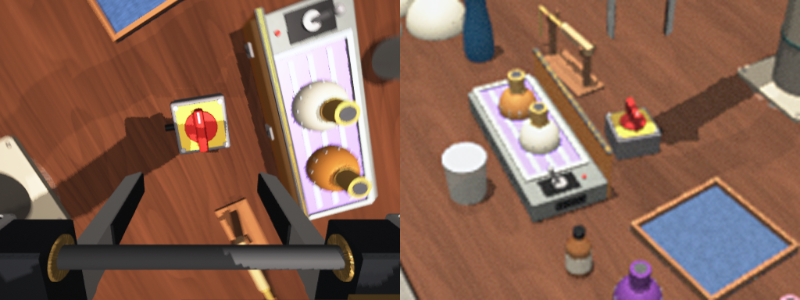

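Both shades stand on the glass; isolator bar is centred below the gripper.

jog_arm:
  motion:
    - [[1, 0, -30], [0, 0, 0.12], -1]
    - [[1, 0, -70], [0, 0, 0.193], -1]
    - [[1, 0, -110], [0, 0, 0.193], -1]
    - [[1, 0, -145], [0, 0, 0.193], -1]
    - [[1, 0, -175], [0, 0, 0.193], -1]
    - [[1, 0, -193], [0, 0, 0.193], -1]
    - [[1, 0, -193], [0, 0, 0.193], -1]
    - [[1, 0, -193], [0, 0, 0.193], 1]
    - [[1, 0, -193], [0, 0, 0.193], 1]
    - [[1, 0, -193], [0, 0, 0.193], 1]

```text
clock: 18.25
ee_pos: [0.4407, -0.0129, 0.0676]
eef_rot: [0.003, 0.774, 0.633, -0.002]
wrist_force: [0.4, 0.1, 0.4]
grip_width: 0.0733
```

jog_arm:
  motion:
    - [[0, 0, 0], [0, 0, 0], 1]
    - [[0, 0, 0], [0, 0, 0], 1]
    - [[0, 0, 0], [0, 0, 0], 1]
    - [[0, 0, 0], [0, 0, 0], 1]
    - [[0, 0, 0], [0, 0, 0], 1]
    - [[0, 0, 0], [0, 0, 0], 1]
    - [[0, 0, 0], [0, 0, 0], 1]
    - [[0, 0, 0], [0, 0, 0], 1]
    - [[0, 0, 0], [0, 0, 0], 1]
    - [[0, 0, 0], [0, 0, 0], 1]

```text
clock: 19.25
ee_pos: [0.4398, -0.0128, 0.0675]
eef_rot: [0.002, 0.775, 0.632, -0.003]
wrist_force: [-3.4, 1.5, 2.4]
grip_width: 0.0142
```

Gripped the bar (14.2 mm). Turn 90° clockwise.

jog_arm:
  motion:
    - [[0, 0, 0], [0, 0, -0.13], 1]
    - [[0, 0, 0], [0, 0, -0.26], 1]
    - [[0, 0, 0], [0, 0, -0.4], 1]
    - [[0, 0, 0], [0, 0, -0.54], 1]
    - [[0, 0, 0], [0, 0, -0.68], 1]
    - [[0, 0, 0], [0, 0, -0.82], 1]
    - [[0, 0, 0], [0, 0, -0.96], 1]
    - [[0, 0, 0], [0, 0, -1.1], 1]
    - [[0, 0, 0], [0, 0, -1.24], 1]
    - [[0, 0, 0], [0, 0, -1.37], 1]

```text
clock: 20.25
ee_pos: [0.4382, -0.0108, 0.0675]
eef_rot: [-0.001, 1.0, -0.002, -0.005]
wrist_force: [-3.4, 6.0, 4.3]
grip_width: 0.0138
```

jog_arm:
  motion:
    - [[0, 0, 0], [0, 0, -0.12], 1]
    - [[0, 0, 0], [0, 0, -0.2], 1]
    - [[0, 0, 0], [0, 0, -0.2], 1]
    - [[0, 0, 0], [0, 0, -0.2], 0]
    - [[0, 0, 0], [0, 0, -0.2], -1]
    - [[0, 0, 0], [0, 0, -0.2], -1]
    - [[0, 0, 0], [0, 0, -0.2], -1]
    - [[0, 0, 0], [0, 0, -0.2], -1]
    - [[0, 0, 0], [0, 0, -0.2], -1]

```text
clock: 21.15
ee_pos: [0.4382, -0.0109, 0.0675]
eef_rot: [-0.001, 0.995, -0.102, -0.005]
wrist_force: [0.3, 0.1, 0.2]
grip_width: 0.0582
```

jog_arm:
  motion:
    - [[0, 0, 30], [0, 0, 0], -1]
    - [[0, 0, 75], [0, 0, 0], -1]
    - [[0, 0, 120], [0, 0, 0.1], -1]
    - [[0, -20, 152], [0, 0, 0.24], -1]
    - [[0, -60, 152], [0, 0, 0.38], -1]
    - [[-2, -100, 152], [0, 0, 0.52], -1]
    - [[-4, -140, 152], [0, 0, 0.66], -1]
    - [[-6, -180, 152], [0, 0, 0.8], -1]
    - [[-6, -220, 152], [0, 0, 0.94], -1]
    - [[-6, -258, 152], [0, 0, 1.08], -1]

```text
clock: 22.15
ee_pos: [0.4317, -0.2707, 0.2195]
eef_rot: [0.001, 0.904, 0.427, -0.005]
wrist_force: [0.2, 0.2, 0.2]
grip_width: 0.094
```

jog_arm:
  motion:
    - [[0, 0, 0], [0, 0, 0.14], -1]
    - [[0, 0, 0], [0, 0, 0.28], -1]
    - [[0, 0, 0], [0, 0, 0.42], -1]
    - [[0, 0, 0], [0, 0, 0.56], -1]
    - [[0, 0, 0], [0, 0, 0.7], -1]
    - [[0, 0, 0], [0, 0, 0.74], -1]
    - [[0, 0, 0], [0, 0, 0.74], -1]
    - [[0, 0, 0], [0, 0, 0.74], -1]

```text
clock: 22.95
ee_pos: [0.4315, -0.2708, 0.2195]
eef_rot: [0.003, 0.689, 0.724, -0.004]
wrist_force: [0.8, 0.1, -0.4]
grip_width: 0.0939
```

```bash
python3 - <<'E'
from h import *
s=observe(); print(s["ee_pos"],yaw(s["eef_rot"]),s["eef_rot"],s["joints"])
im,M,s=shot("wrist","w6"); im2,_,_=shot("scene","s6")
cv2.imwrite("pics/w6v.png",cv2.resize(np.hstack([im,cv2.resize(im2[110:260,170:370],(512,384),interpolation=cv2.INTER_CUBIC)]),(800,300)))
E
```

```text
[ 0.4315387  -0.27078783  0.21947498] 1.620429289473331 [ 0.00312752  0.68933683  0.72442173 -0.00425484] [ 0.67503486  0.41630209 -0.24805702  1.88597455  0.14560132  0.85261822
  0.40118797]
```

View pics/w6v.png

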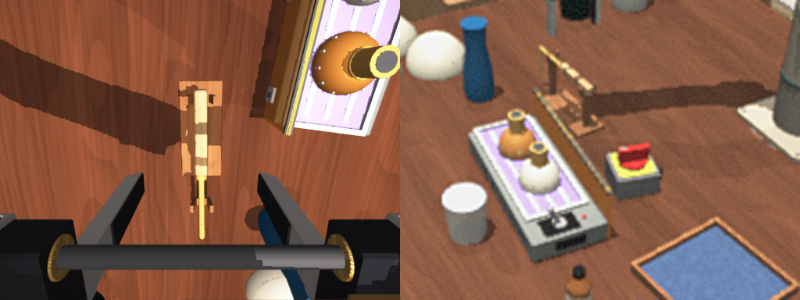

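Isolator bar now points along x (on). Rod handle is centred between the fingers (col 201 of 400). Descend and grip.

jog_arm:
  motion:
    - [[0, 0, -35], [0, 0, 0], -1]
    - [[0, 0, -70], [0, 0, 0], -1]
    - [[0, 0, -100], [0, 0, 0], -1]
    - [[0, 0, -122], [0, 0, 0], -1]
    - [[0, 0, -131], [0, 0, 0], -1]
    - [[0, 0, -131], [0, 0, 0], 0]
    - [[0, 0, -131], [0, 0, 0], 1]
    - [[0, 0, -131], [0, 0, 0], 1]
    - [[0, 0, -131], [0, 0, 0], 1]
    - [[0, 0, -131], [0, 0, 0], 1]

```text
clock: 24.05
ee_pos: [0.4321, -0.271, 0.0892]
eef_rot: [0.004, 0.689, 0.725, -0.004]
wrist_force: [0.0, -0.4, 0.4]
grip_width: 0.0572
```

jog_arm:
  motion:
    - [[0, 0, 0], [0, 0, 0], 1]
    - [[0, 0, 0], [0, 0, 0], 1]
    - [[0, 0, 0], [0, 0, 0], 1]
    - [[0, 0, 0], [0, 0, 0], 1]
    - [[0, 0, 0], [0, 0, 0], 1]
    - [[0, 0, 0], [0, 0, 0], 1]
    - [[0, 0, 0], [0, 0, 0], 1]
    - [[0, 0, 0], [0, 0, 0], 1]
    - [[0, 0, 0], [0, 0, 0], 1]

```text
clock: 24.95
ee_pos: [0.432, -0.271, 0.0892]
eef_rot: [0.004, 0.689, 0.725, -0.004]
wrist_force: [-0.6, -0.4, -0.1]
grip_width: 0.0159
```

jog_arm:
  motion:
    - [[0, 0, 15], [0, 0, 0], 1]
    - [[0, 0, 45], [0, 0, 0], 1]
    - [[0, 0, 90], [0, 0, 0], 1]
    - [[0, 0, 135], [0, 0, 0], 1]
    - [[0, 10, 180], [0, 0, 0], 1]
    - [[0, 40, 201], [0, 0, 0.05], 1]
    - [[0, 80, 201], [0, 0, 0.17], 1]
    - [[0, 120, 201], [0, 0, 0.3], 1]
    - [[0, 160, 201], [0, 0, 0.43], 1]
    - [[0, 200, 201], [0, 0, 0.56], 1]

```text
clock: 25.95
ee_pos: [0.4315, -0.0695, 0.2902]
eef_rot: [0.005, 0.46, 0.888, -0.003]
wrist_force: [0.7, 0.5, -1.1]
grip_width: 0.016
```

jog_arm:
  motion:
    - [[0, 40, 0], [0, 0, 0.13], 1]
    - [[0, 80, 0], [0, 0, 0.26], 1]
    - [[0, 115, 0], [0, 0, 0.39], 1]
    - [[0, 150, 0], [0, 0, 0.52], 1]
    - [[0, 150, 0], [0, 0, 0.65], 1]
    - [[0, 150, 0], [0, 0, 0.78], 1]
    - [[0, 150, 0], [0, 0, 0.88], 1]
    - [[0, 150, 0], [0, 0, 0.88], 1]
    - [[0, 150, 0], [0, 0, 0.88], 1]

```text
clock: 26.85
ee_pos: [0.4313, 0.0803, 0.29]
eef_rot: [0.005, 0.039, 0.999, -0.001]
wrist_force: [0.3, -0.4, -1.5]
grip_width: 0.0157
```

```bash
python3 - <<'E'
from h import *
s=observe(); print(s["ee_pos"],yaw(s["eef_rot"]),s["eef_rot"],s["joints"])
im,M,s=shot("wrist","w7"); im2,_,_=shot("scene","s7")
cv2.imwrite("pics/w7v.png",cv2.resize(np.hstack([im,cv2.resize(im2[60:260,140:407],(512,384),interpolation=cv2.INTER_CUBIC)]),(800,300)))
E
```

```text
[0.43126951 0.08034979 0.29003336] 3.0629705881369493 [ 5.46928651e-03  3.93027512e-02  9.99212162e-01 -6.59980195e-04] [ 0.32958494  0.27367753 -0.73553619  1.94516528  0.22504389  0.99336893
  0.98249484]
```

View pics/w7v.png

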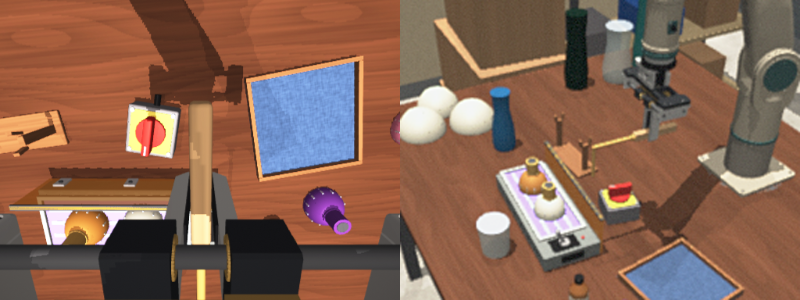

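jog_arm:
  motion:
    - [[20, 0, 0], [0, 0, 0], 1]
    - [[50, 0, 0], [0, 0, 0], 1]
    - [[80, -1, 0], [0, 0, 0], 1]
    - [[105, -1, -10], [0, 0, 0], 1]
    - [[114, -1, -35], [0, 0, 0], 1]
    - [[114, -1, -60], [0, 0, 0], 1]
    - [[114, -1, -75], [0, 0, 0], 1]
    - [[114, -1, -75], [0, 0, 0], 1]
    - [[114, -1, -75], [0, 0, 0], 1]

```text
clock: 27.85
ee_pos: [0.5455, 0.0796, 0.2154]
eef_rot: [0.006, 0.039, 0.999, -0.001]
wrist_force: [0.2, 1.0, -0.7]
grip_width: 0.0158
```

```bash
cat >> h.py <<'E'
def box(p,c=(.626,-.078),y=-.0825):
    d=np.array(p[:2])-c; return np.array([d[0]*np.cos(y)+d[1]*np.sin(y),-d[0]*np.sin(y)+d[1]*np.cos(y)])
def toe(s,g=.0115):
    h=yaw(s["eef_rot"])-np.pi; p=s["ee_pos"]; L=.155-g
    return np.array([p[0]+L*np.cos(h),p[1]+L*np.sin(h),p[2]+.0158-.08])
E
python3 - <<'E'
from h import *
s=observe(); t=toe(s); print(s["ee_pos"],yaw(s["eef_rot"]),"toe",t,"box",box(t),"grasp box",box(s["ee_pos"]))
im2,M,_=shot("scene","s8"); print("toe px",proj(M,t),"bend px",proj(M,t+[0,0,.08]))
cv2.imwrite("pics/s8v.png",cv2.resize(im2[140:260,180:340],(800,600),interpolation=cv2.INTER_CUBIC))
E
```

```text
[0.54553974 0.07959164 0.21540863] 3.063298269686583 toe [0.68860013 0.06836787 0.15120863] box [0.05032556 0.1510287 ] grasp box [-0.09317317  0.1504252 ]
toe px [238.99687647 204.41163553] bend px [238.42362586 186.26225536]
```

View pics/s8v.png

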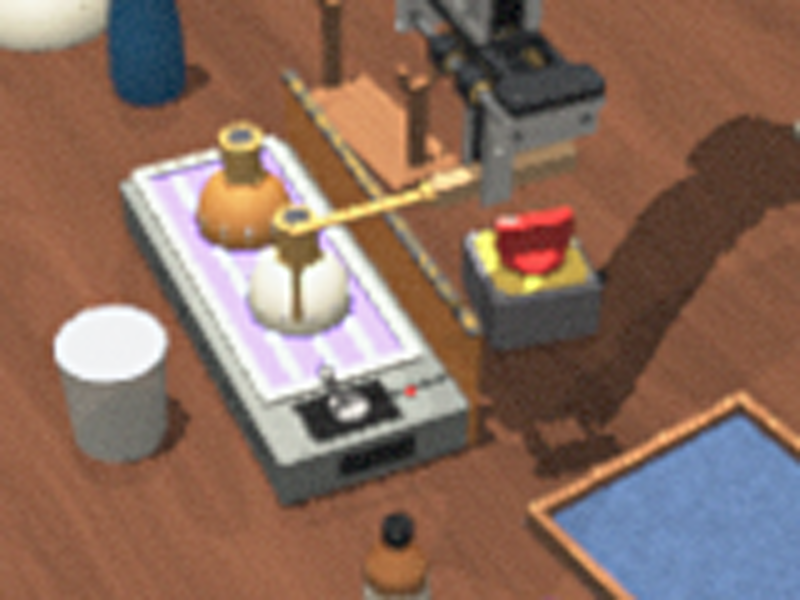

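Toe seen at raw px (239.6,204), predicted (239.0,204.4): the rod hangs as modelled. Lower behind the lever.

jog_arm:
  motion:
    - [[0, 0, -20], [0, 0, 0], 1]
    - [[0, 0, -40], [0, 0, 0], 1]
    - [[0, 0, -60], [0, 0, 0], 1]
    - [[0, 0, -73], [0, 0, 0], 1]
    - [[0, 0, -73], [0, 0, 0], 1]
    - [[0, 0, -73], [0, 0, 0], 1]
    - [[0, 0, -73], [0, 0, 0], 1]

```text
clock: 28.6
ee_pos: [0.5469, 0.0801, 0.1442]
eef_rot: [0.007, 0.039, 0.999, -0.0]
wrist_force: [-0.3, 0.2, -1.8]
grip_width: 0.016
```

jog_arm:
  motion:
    - [[-8, 0.7, 0], [0, 0, 0], 1]
    - [[-16, 1.3, 0], [0, 0, 0], 1]
    - [[-24, 2, 0], [0, 0, 0], 1]
    - [[-32, 2.6, 0], [0, 0, 0], 1]
    - [[-40, 3.3, 0], [0, 0, 0], 1]
    - [[-46, 3.8, 0], [0, 0, 0], 1]
    - [[-50, 4.1, 0], [0, 0, 0], 1]
    - [[-50, 4.1, 0], [0, 0, 0], 1]
    - [[-50, 4.1, 0], [0, 0, 0], 1]

```text
clock: 29.5
ee_pos: [0.4989, 0.0849, 0.1449]
eef_rot: [0.009, 0.039, 0.999, 0.001]
wrist_force: [5.5, 0.2, -1.5]
grip_width: 0.0159
```

```bash
python3 - <<'E'
from h import *
s=observe(); t=toe(s); print(s["ee_pos"],s["wrist_force"],"toe",t,"box",box(t),"grasp box",box(s["ee_pos"]))
im2,M,_=shot("scene","s9"); print("toe px",proj(M,t))
cv2.imwrite("pics/s9v.png",cv2.resize(im2[170:250,200:320],(600,400),interpolation=cv2.INTER_CUBIC))
E
```

```text
[0.49889884 0.08487422 0.14486468] [ 5.50604021  0.2198844  -1.54001724] toe [0.64196249 0.07369194 0.08066468] box [0.0034078  0.15249142] grasp box [-0.14009075  0.1518463 ]
toe px [251.71665604 215.89353249]
```

View pics/s9v.png

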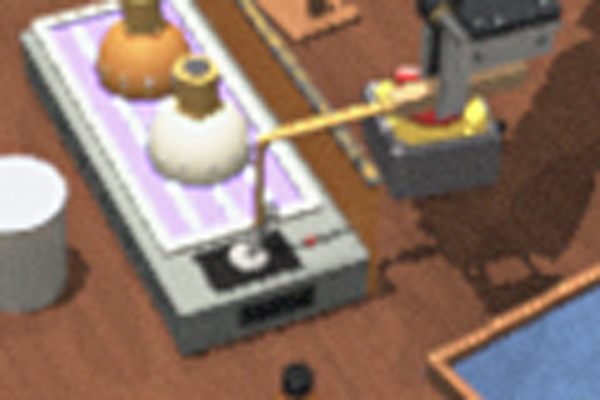

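Leg presses on the lever, which now leans toward the screen (5.5 N against its stop). Back off, lift, wait.

jog_arm:
  motion:
    - [[5, -0.4, 0], [0, 0, 0], 1]
    - [[10, -0.8, 0], [0, 0, 0], 1]
    - [[12, -1, 0], [0, 0, 0], 1]
    - [[12, -1, 0], [0, 0, 0], 1]
    - [[12, -1, 15], [0, 0, 0], 1]
    - [[12, -1, 35], [0, 0, 0], 1]
    - [[12, -1, 55], [0, 0, 0], 1]
    - [[12, -1, 60], [0, 0, 0], 1]
    - [[12, -1, 60], [0, 0, 0], 1]
    - [[12, -1, 60], [0, 0, 0], 1]

```text
clock: 30.55
ee_pos: [0.5101, 0.0834, 0.2039]
eef_rot: [0.009, 0.039, 0.999, 0.0]
wrist_force: [0.1, -0.7, -1.8]
grip_width: 0.0159
```

```bash
python3 - <<'E'
from h import *
s=observe(); t=toe(s); print(s["ee_pos"],s["wrist_force"],"toe",t,"box",box(t))
im2,M,_=shot("scene","s10"); print("toe px",proj(M,t), "view",(proj(M,t)-[200,160])*5)
for x in(-.0075,.0275):
    print("tip px",(proj(M,[.626+x*.9966+.15*.0824,-.078-x*.0824+.15*.9966,.096])-[200,160])*5)
cv2.imwrite("pics/s10v.png",cv2.resize(im2[160:250,200:320],(600,450),interpolation=cv2.INTER_CUBIC))
E
```

```text
[0.51005594 0.08340348 0.20390645] [ 0.05493853 -0.67075965 -1.821517  ] toe [0.6531176  0.07219578 0.13970645] box [0.01464826 0.1519196 ]
toe px [248.65442675 204.30480106] view [243.27213373 221.52400531]
tip px [271.08825287 257.42323628]
tip px [226.05297289 270.88443178]
```

View pics/s10v.png

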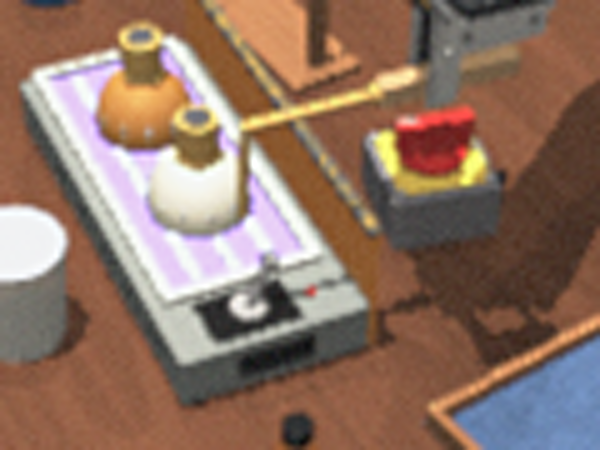

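Lever tip at (270,260), i.e. at the predicted "on" spot (271,257). Shades in place.

jog_arm:
  motion:
    - [[-15, 1.2, 0], [0, 0, 0], 1]
    - [[-30, 2.5, 0], [0, 0, 0], 1]
    - [[-45, 3.7, 0], [0, 0, 0], 1]
    - [[-53, 4.4, 0], [0, 0, 0], 1]
    - [[-53, 4.4, -15], [0, 0, 0], 1]
    - [[-53, 4.4, -30], [0, 0, 0], 1]
    - [[-53, 4.4, -45], [0, 0, 0], 1]
    - [[-53, 4.4, -60], [0, 0, 0], 1]
    - [[-53, 4.4, -60], [0, 0, 0], 1]
    - [[-53, 4.4, -60], [0, 0, 0], 1]

```text
clock: 31.6
ee_pos: [0.4569, 0.088, 0.1436]
eef_rot: [0.008, 0.039, 0.999, 0.0]
wrist_force: [0.9, 1.2, -1.2]
grip_width: 0.0158
```

jog_arm:
  motion:
    - [[0, 0, 0], [0, 0, 0], 1]
    - [[0, 0, 0], [0, 0, 0], 1]
    - [[0, 0, 0], [0, 0, 0], 1]
    - [[0, 0, 0], [0, 0, 0], 1]
    - [[0, 0, 0], [0, 0, 0], 1]
    - [[0, 0, 0], [0, 0, 0], 1]
    - [[0, 0, 0], [0, 0, 0], 1]
    - [[0, 0, 0], [0, 0, 0], 1]
    - [[0, 0, 0], [0, 0, 0], 1]
    - [[0, 0, 0], [0, 0, 0], 1]

```text
clock: 32.6
ee_pos: [0.4569, 0.088, 0.1436]
eef_rot: [0.008, 0.039, 0.999, 0.0]
wrist_force: [-0.4, -0.3, -0.8]
grip_width: 0.0159
```

jog_arm:
  motion:
    - [[0, 0, 0], [0, 0, 0], 1]
    - [[0, 0, 0], [0, 0, 0], 1]
    - [[0, 0, 0], [0, 0, 0], 1]
    - [[0, 0, 0], [0, 0, 0], 1]
    - [[0, 0, 0], [0, 0, 0], 1]
    - [[0, 0, 0], [0, 0, 0], 1]
    - [[0, 0, 0], [0, 0, 0], 1]
    - [[0, 0, 0], [0, 0, 0], 1]
    - [[0, 0, 0], [0, 0, 0], 1]
    - [[0, 0, 0], [0, 0, 0], 1]

```text
clock: 33.6
ee_pos: [0.4569, 0.088, 0.1436]
eef_rot: [0.008, 0.039, 0.999, 0.0]
wrist_force: [0.5, -0.3, -1.0]
grip_width: 0.0157
```

jog_arm:
  motion:
    - [[0, 0, 0], [0, 0, 0], 1]
    - [[0, 0, 0], [0, 0, 0], 1]
    - [[0, 0, 0], [0, 0, 0], 1]
    - [[0, 0, 0], [0, 0, 0], 1]
    - [[0, 0, 0], [0, 0, 0], 1]
    - [[0, 0, 0], [0, 0, 0], 1]
    - [[0, 0, 0], [0, 0, 0], 1]
    - [[0, 0, 0], [0, 0, 0], 1]
    - [[0, 0, 0], [0, 0, 0], 1]
    - [[0, 0, 0], [0, 0, 0], 1]

```text
clock: 34.6
ee_pos: [0.4569, 0.088, 0.1436]
eef_rot: [0.008, 0.039, 0.999, 0.0]
wrist_force: [0.2, 0.2, -2.0]
grip_width: 0.0156
```

jog_arm:
  motion:
    - [[0, 0, 0], [0, 0, 0], 1]
    - [[0, 0, 0], [0, 0, 0], 1]
    - [[0, 0, 0], [0, 0, 0], 1]
    - [[0, 0, 0], [0, 0, 0], 1]
    - [[0, 0, 0], [0, 0, 0], 1]
    - [[0, 0, 0], [0, 0, 0], 1]
    - [[0, 0, 0], [0, 0, 0], 1]
    - [[0, 0, 0], [0, 0, 0], 1]
    - [[0, 0, 0], [0, 0, 0], 1]
    - [[0, 0, 0], [0, 0, 0], 1]

```text
clock: 35.6
ee_pos: [0.4569, 0.088, 0.1436]
eef_rot: [0.008, 0.039, 0.999, 0.0]
wrist_force: [0.1, 0.2, -2.1]
grip_width: 0.0154
```

```bash
python3 - <<'E'
from h import *
s=observe(); t=toe(s); print(s["clock"],s["ee_pos"],s["wrist_force"],"toe",t,"box",box(t))
im2,M,_=shot("scene","s11"); a=cv2.imread("pics/raw_s10.png")
# compare shades region before/after
d=cv2.absdiff(im2,a).max(2); print("diff px in shade region",(d[160:212,216:250]>60).sum())
E
```

```text
35.6 [0.45692036 0.08804971 0.14356092] [ 0.10641413  0.17660112 -2.06321055] toe [0.59998656 0.07690025 0.07936092] box [-0.03868974  0.15222973]
diff px in shade region 32
```

Over 6 s lit. Push off.

jog_arm:
  motion:
    - [[8, -0.7, 0], [0, 0, 0], 1]
    - [[16, -1.3, 0], [0, 0, 0], 1]
    - [[24, -2, 0], [0, 0, 0], 1]
    - [[32, -2.6, 0], [0, 0, 0], 1]
    - [[40, -3.3, 0], [0, 0, 0], 1]
    - [[46, -3.8, 0], [0, 0, 0], 1]
    - [[51, -4.2, 0], [0, 0, 0], 1]
    - [[51, -4.2, 0], [0, 0, 0], 1]
    - [[51, -4.2, 0], [0, 0, 0], 1]

```text
clock: 36.55
ee_pos: [0.5078, 0.0838, 0.1435]
eef_rot: [0.008, 0.039, 0.999, 0.0]
wrist_force: [-0.0, 0.1, -1.6]
grip_width: 0.016
```

jog_arm:
  motion:
    - [[-5, 0.4, 0], [0, 0, 0], 1]
    - [[-10, 0.8, 0], [0, 0, 0], 1]
    - [[-15, 1.2, 0], [0, 0, 0], 1]
    - [[-15, 1.2, 0], [0, 0, 0], 1]
    - [[-15, 1.2, 0], [0, 0, 0], 1]

```text
clock: 37.05
ee_pos: [0.4927, 0.085, 0.1436]
eef_rot: [0.008, 0.039, 0.999, 0.0]
wrist_force: [-0.2, -0.4, -1.8]
grip_width: 0.0158
```

```bash
python3 - <<'E'
from h import *
s=observe(); t=toe(s); print(s["clock"],s["ee_pos"],s["wrist_force"],"toe",t,"box",box(t))
im2,M,_=shot("scene","s12")
cv2.imwrite("pics/s12v.png",cv2.resize(im2[160:250,200:320],(600,450),interpolation=cv2.INTER_CUBIC))
E
```

```text
37.05 [0.49273886 0.08495554 0.14362666] [-0.22709148 -0.40243947 -1.78653858] toe [0.63580705 0.07383154 0.07942666] box [-0.0027382  0.1521233]
```

View pics/s12v.png

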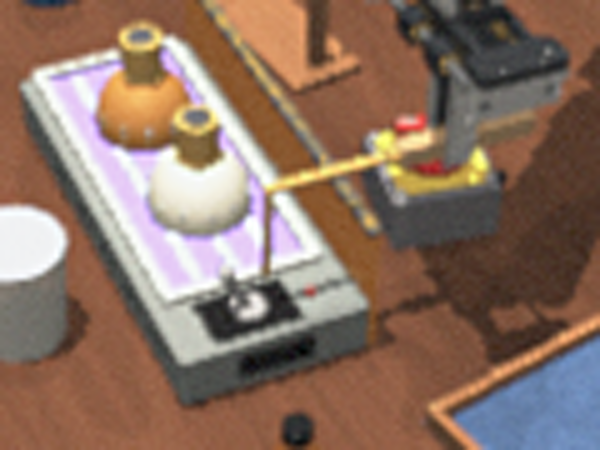

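Lever tip at (226,272) = off position. Return the rod.

jog_arm:
  motion:
    - [[0, 0, 25], [0, 0, 0], 1]
    - [[0, 0, 65], [0, 0, 0], 1]
    - [[-10, 0, 105], [0, 0, 0], 1]
    - [[-30, 0, 140], [0, 0, 0], 1]
    - [[-55, 0, 147], [0, 0, 0], 1]
    - [[-61, -20, 147], [0, 0, -0.13], 1]
    - [[-61, -50, 147], [0, 0, -0.26], 1]
    - [[-61, -90, 147], [0, 0, -0.39], 1]
    - [[-61, -130, 147], [0, 0, -0.52], 1]
    - [[-61, -170, 147], [0, 0, -0.65], 1]

```text
clock: 38.1
ee_pos: [0.4319, -0.0865, 0.2909]
eef_rot: [0.008, 0.358, 0.934, -0.002]
wrist_force: [0.1, -0.7, -2.0]
grip_width: 0.0157
```

jog_arm:
  motion:
    - [[0, -40, 0], [0, 0, -0.13], 1]
    - [[0, -80, 0], [0, 0, -0.26], 1]
    - [[0, -120, 0], [0, 0, -0.39], 1]
    - [[0, -150, 0], [0, 0, -0.52], 1]
    - [[0, -175, 0], [0, 0, -0.65], 1]
    - [[0, -186, 0], [0, 0, -0.78], 1]
    - [[0, -186, 0], [0, 0, -0.79], 1]
    - [[0, -186, 0], [0, 0, -0.79], 1]
    - [[0, -186, 0], [0, 0, -0.79], 1]

```text
clock: 39.0
ee_pos: [0.4321, -0.2712, 0.2909]
eef_rot: [0.006, 0.688, 0.725, -0.005]
wrist_force: [-0.4, 0.7, -2.8]
grip_width: 0.0159
```

```bash
python3 - <<'E'
from h import *
s=observe(); print(s["clock"],s["ee_pos"],yaw(s["eef_rot"]),s["eef_rot"],s["joints"])
E
```

```text
39.0 [ 0.43210048 -0.27120466  0.29092022] 1.6228050012287907 [ 0.00635064  0.6884551   0.7252339  -0.0050042 ] [ 0.70414679  0.33693112 -0.28357702  1.78681701  0.12429272  1.02489335
  0.42386823]
```

jog_arm:
  motion:
    - [[0, 0, -45], [0, 0, 0], 1]
    - [[0, 0, -90], [0, 0, 0], 1]
    - [[0, 0, -130], [0, 0, 0], 1]
    - [[0, 0, -160], [0, 0, 0], 1]
    - [[0, 0, -175], [0, 0, 0], 1]
    - [[0, 0, -183], [0, 0, 0], 1]
    - [[0, 0, -190], [0, 0, 0], 1]
    - [[0, 0, -196], [0, 0, 0], 1]
    - [[0, 0, -201], [0, 0, 0], 1]
    - [[0, 0, -201], [0, 0, 0], 1]

```text
clock: 40.0
ee_pos: [0.4326, -0.2715, 0.0902]
eef_rot: [0.007, 0.688, 0.725, -0.005]
wrist_force: [-0.0, 0.2, -2.0]
grip_width: 0.0157
```

jog_arm:
  motion:
    - [[0, 0, -1], [0, 0, 0], 1]
    - [[0, 0, -2], [0, 0, 0], 1]
    - [[0, 0, -2], [0, 0, 0], 1]
    - [[0, 0, -2], [0, 0, 0], 0.5]
    - [[0, 0, -2], [0, 0, 0], -1]
    - [[0, 0, -2], [0, 0, 0], -1]
    - [[0, 0, -2], [0, 0, 0], -1]
    - [[0, 0, -2], [0, 0, 0], -1]
    - [[0, 0, -2], [0, 0, 0], -1]
    - [[0, 0, -2], [0, 0, 0], -1]

```text
clock: 41.0
ee_pos: [0.4326, -0.2715, 0.0882]
eef_rot: [0.007, 0.688, 0.725, -0.005]
wrist_force: [-0.5, -1.0, 0.2]
grip_width: 0.068
```

jog_arm:
  motion:
    - [[0, 0, 20], [0, 0, 0], -1]
    - [[0, 0, 60], [0, 0, 0], -1]
    - [[0, 0, 100], [0, 0, 0], -1]
    - [[0, 0, 131], [0, 0, 0], -1]
    - [[0, 0, 131], [0, 0, 0], -1]
    - [[0, 0, 131], [0, 0, 0], -1]

```text
clock: 41.6
ee_pos: [0.4326, -0.2716, 0.2194]
eef_rot: [0.007, 0.689, 0.725, -0.005]
wrist_force: [-0.2, -0.3, -0.3]
grip_width: 0.0939
```

```bash
python3 - <<'E'
from h import *
im,M,s=shot("wrist","w13"); print(s["clock"],s["ee_pos"],yaw(s["eef_rot"]))
b=cv2.imread("pics/raw_w6.png"); im2,_,_=shot("scene","s13")
cv2.imwrite("pics/w13v.png",np.hstack([cv2.resize(im[90:320,180:340],(278,400)),cv2.resize(im2[80:180,230:330],(400,400),interpolation=cv2.INTER_CUBIC)]))
E
```

```text
41.6 [ 0.4325618  -0.27162644  0.2193947 ] 1.622573380301463
```

View pics/w13v.png

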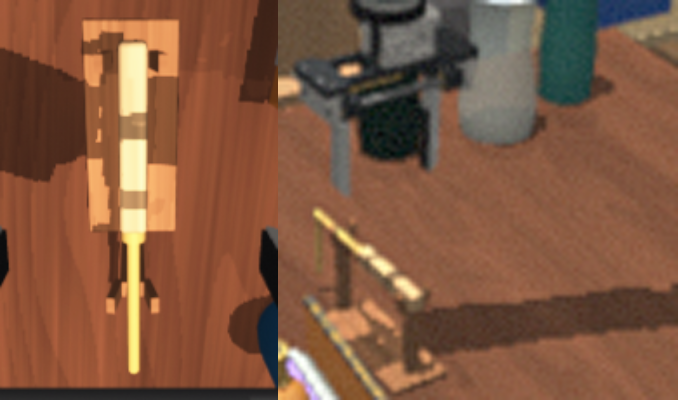

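Rod lies in both forks, bend down at the +x end. Now the isolator.

jog_arm:
  motion:
    - [[0, 20, 20], [0, 0, -0.14], -1]
    - [[0, 60, 20], [0, 0, -0.28], -1]
    - [[1, 100, 20], [0, 0, -0.42], -1]
    - [[2, 140, 20], [0, 0, -0.56], -1]
    - [[3, 180, 20], [0, 0, -0.7], -1]
    - [[5, 220, 20], [0, 0, -0.84], -1]
    - [[6, 255, 10], [0, 0, -0.98], -1]
    - [[6, 260, 0], [0, 0, -1.12], -1]
    - [[6, 260, 0], [0, 0, -1.26], -1]
    - [[6, 260, 0], [0, 0, -1.4], -1]

```text
clock: 42.7
ee_pos: [0.4363, -0.0105, 0.2162]
eef_rot: [0.001, 0.994, 0.109, -0.01]
wrist_force: [0.6, 0.2, 0.4]
grip_width: 0.0943
```

jog_arm:
  motion:
    - [[0, 0, 0], [0, 0, -0.14], -1]
    - [[0, 0, 0], [0, 0, -0.28], -1]
    - [[0, 0, 0], [0, 0, -0.43], -1]
    - [[0, 0, 0], [0, 0, -0.43], -1]
    - [[0, 0, 0], [0, 0, -0.43], -1]

```text
clock: 43.2
ee_pos: [0.4356, -0.0104, 0.2152]
eef_rot: [-0.001, 0.995, -0.104, -0.011]
wrist_force: [0.1, 0.2, 0.4]
grip_width: 0.0937
```

```bash
python3 - <<'E'
from h import *
s=observe(); print(s["clock"],s["ee_pos"],yaw(s["eef_rot"]),s["eef_rot"])
E
```

```text
43.2 [ 0.43556994 -0.01042205  0.21522734] -0.20752768850687545 [-8.88571595e-04  9.94563255e-01 -1.03569136e-01 -1.07970443e-02]
```

jog_arm:
  motion:
    - [[3, 0, -35], [-0.004, -0.021, 0], -1]
    - [[3, 0, -75], [-0.004, -0.021, 0], -1]
    - [[3, 0, -110], [-0.004, -0.021, 0], -1]
    - [[3, 0, -135], [-0.004, -0.021, 0], -1]
    - [[3, 0, -148], [-0.004, -0.021, 0], -1]
    - [[3, 0, -148], [-0.004, -0.021, 0], -1]
    - [[3, 0, -148], [-0.004, -0.021, 0], 1]
    - [[3, 0, -148], [-0.004, -0.021, 0], 1]
    - [[3, 0, -148], [-0.004, -0.021, 0], 1]
    - [[3, 0, -148], [-0.004, -0.021, 0], 1]

```text
clock: 44.2
ee_pos: [0.4391, -0.0104, 0.0679]
eef_rot: [-0.0, 0.995, -0.103, 0.001]
wrist_force: [0.2, -0.2, -0.6]
grip_width: 0.0654
```

jog_arm:
  motion:
    - [[0, 0, 0], [0, 0, 0], 1]
    - [[0, 0, 0], [0, 0, 0], 1]
    - [[0, 0, 0], [0, 0, 0], 1]
    - [[0, 0, 0], [0, 0, 0], 1]
    - [[0, 0, 0], [0, 0, 0], 1]
    - [[0, 0, 0], [0, 0, 0], 1]
    - [[0, 0, 0], [0, 0, 0], 1]
    - [[0, 0, 0], [0, 0, 0], 1]
    - [[0, 0, 0], [0, 0, 0], 1]

```text
clock: 45.1
ee_pos: [0.4391, -0.0104, 0.0679]
eef_rot: [-0.0, 0.995, -0.104, 0.001]
wrist_force: [0.1, -0.5, -0.4]
grip_width: 0.0139
```

jog_arm:
  motion:
    - [[0, 0, 0], [0, 0, 0.13], 1]
    - [[0, 0, 0], [0, 0, 0.26], 1]
    - [[0, 0, 0], [0, 0, 0.4], 1]
    - [[0, 0, 0], [0, 0, 0.54], 1]
    - [[0, 0, 0], [0, 0, 0.68], 1]
    - [[0, 0, 0], [0, 0, 0.82], 1]
    - [[0, 0, 0], [0, 0, 0.96], 1]
    - [[0, 0, 0], [0, 0, 1.1], 1]
    - [[0, 0, 0], [0, 0, 1.24], 1]
    - [[0, 0, 0], [0, 0, 1.37], 1]

```text
clock: 46.1
ee_pos: [0.4397, -0.0116, 0.0679]
eef_rot: [0.0, 0.834, 0.551, 0.0]
wrist_force: [1.5, -3.1, -3.0]
grip_width: 0.0139
```

jog_arm:
  motion:
    - [[0, 0, 0], [0, 0, 0.12], 1]
    - [[0, 0, 0], [0, 0, 0.2], 1]
    - [[0, 0, 0], [0, 0, 0.2], 1]
    - [[0, 0, 0], [0, 0, 0.2], 0]
    - [[0, 0, 0], [0, 0, 0.2], -1]
    - [[0, 0, 0], [0, 0, 0.2], -1]
    - [[0, 0, 0], [0, 0, 0.2], -1]
    - [[0, 0, 0], [0, 0, 0.2], -1]
    - [[0, 0, 20], [0, 0, 0.2], -1]
    - [[0, 0, 60], [0, 0, 0.2], -1]

```text
clock: 47.1
ee_pos: [0.4377, -0.0115, 0.1268]
eef_rot: [-0.002, 0.775, 0.632, -0.002]
wrist_force: [1.5, -1.0, -0.5]
grip_width: 0.0665
```

jog_arm:
  motion:
    - [[0, 0, 40], [0, 0, -0.1], -1]
    - [[0, 0, 85], [0, 0, -0.24], -1]
    - [[10, -10, 125], [0, 0, -0.38], -1]
    - [[30, -30, 155], [0, 0, -0.52], -1]
    - [[50, -50, 155], [0, 0, -0.66], -1]
    - [[62, -68, 155], [0, 0, -0.8], -1]
    - [[62, -68, 155], [0, 0, -0.94], -1]
    - [[62, -68, 155], [0, 0, -1.08], -1]
    - [[62, -68, 155], [0, 0, -1.22], -1]
    - [[62, -68, 155], [0, 0, -1.36], -1]

```text
clock: 48.1
ee_pos: [0.4994, -0.0794, 0.2816]
eef_rot: [-0.002, 1.0, 0.001, -0.001]
wrist_force: [-0.1, 0.2, 0.3]
grip_width: 0.0941
```

jog_arm:
  motion:
    - [[0, 0, 0], [0, 0, -0.09], -1]
    - [[0, 0, 0], [0, 0, -0.09], -1]
    - [[0, 0, 0], [0, 0, -0.09], -1]

```text
clock: 48.4
ee_pos: [0.4992, -0.0793, 0.2816]
eef_rot: [-0.002, 0.999, -0.042, -0.001]
wrist_force: [0.3, -0.0, 0.5]
grip_width: 0.0943
```

```bash
python3 - <<'E'
from h import *
im,M,s=shot("wrist","w14"); print(s["clock"],s["ee_pos"],yaw(s["eef_rot"]),s["eef_rot"])
for p in((.6265,-.0525,.136),(.6180,-.165,.136)):
    c=proj(M,p); print("expected px",c)
v=cv2.resize(im,(768,576),interpolation=cv2.INTER_CUBIC)
cv2.imwrite("pics/w14v.png",v)
E
```

```text
48.4 [ 0.49923184 -0.07929321  0.28155005] -0.08472503048991407 [-2.42166876e-03  9.99099670e-01 -4.23513660e-02 -5.88342383e-04]
expected px [218.99542028  53.29290094]
expected px [333.0924472   52.02621225]
```

View pics/w14v.png

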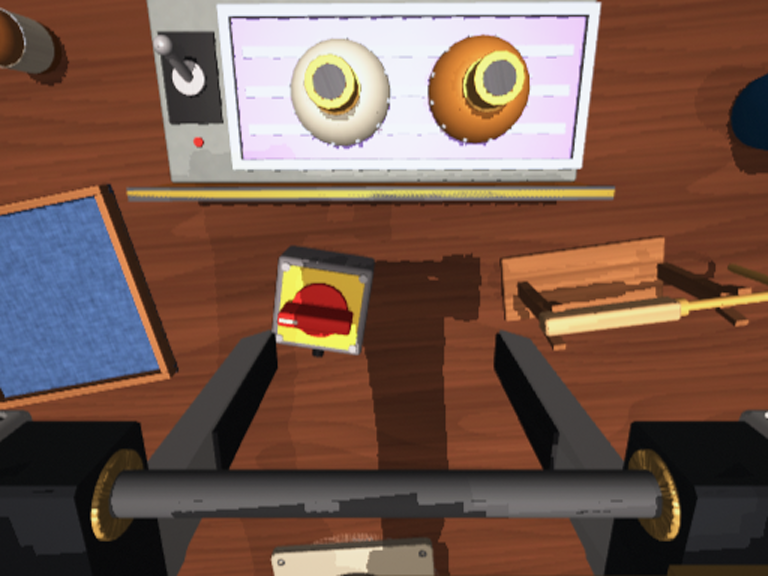

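Isolator and lever are off. White collar at (330,82) and amber at (499,78), both within ~1.5 px of expectation. Fetch white.

jog_arm:
  motion:
    - [[35, 8, 0], [0, 0, 0], -1]
    - [[75, 16, 0], [0, 0, 0], -1]
    - [[110, 23, 0], [0, 0, 0], -1]
    - [[127, 27, -15], [0, 0, 0], -1]
    - [[127, 27, -50], [0, 0, 0], -1]
    - [[127, 27, -90], [0, 0, 0], -1]
    - [[127, 27, -125], [0, 0, 0], -1]
    - [[127, 27, -155], [0, 0, 0], -1]
    - [[127, 27, -170], [0, 0, 0], -1]
    - [[127, 27, -176], [0, 0, 0], -1]

```text
clock: 49.45
ee_pos: [0.6254, -0.0523, 0.1041]
eef_rot: [-0.003, 0.999, -0.042, -0.002]
wrist_force: [0.5, 0.1, 0.3]
grip_width: 0.0938
```

jog_arm:
  motion:
    - [[0, 0, 0], [0, 0, 0], 1]
    - [[0, 0, 0], [0, 0, 0], 1]
    - [[0, 0, 0], [0, 0, 0], 1]
    - [[0, 0, 0], [0, 0, 0], 1]
    - [[0, 0, 0], [0, 0, 0], 1]
    - [[0, 0, 0], [0, 0, 0], 1]
    - [[0, 0, 0], [0, 0, 0], 1]
    - [[0, 0, 0], [0, 0, 0], 1]
    - [[0, 0, 0], [0, 0, 0], 1]
    - [[0, 0, 0], [0, 0, 0], 1]

```text
clock: 50.45
ee_pos: [0.6255, -0.0522, 0.1041]
eef_rot: [-0.003, 0.999, -0.042, -0.002]
wrist_force: [-0.6, 1.1, 0.9]
grip_width: 0.0333
```

jog_arm:
  motion:
    - [[0, 0, 10], [0, 0, 0], 1]
    - [[0, 0, 40], [0, 0, 0], 1]
    - [[0, 0, 80], [0, 0, 0], 1]
    - [[0, 0, 120], [0, 0, 0], 1]
    - [[-5, 10, 155], [0, 0, 0.02], 1]
    - [[-20, 45, 170], [0, 0, 0.05], 1]
    - [[-40, 85, 170], [0, 0, 0.08], 1]
    - [[-60, 125, 170], [0, 0, 0.11], 1]
    - [[-80, 165, 170], [0, 0, 0.14], 1]
    - [[-100, 205, 170], [0, 0, 0.18], 1]

```text
clock: 51.45
ee_pos: [0.5242, 0.154, 0.2747]
eef_rot: [-0.002, 0.999, 0.048, -0.002]
wrist_force: [0.2, -0.5, -1.8]
grip_width: 0.0334
```

jog_arm:
  motion:
    - [[-8, 45, 0], [0, 0, 0], 1]
    - [[-16, 90, 0], [0, 0, 0], 1]
    - [[-25, 135, 0], [0, 0, 0], 1]
    - [[-34, 175, 0], [0, 0, 0], 1]
    - [[-34, 180, -30], [0, 0, 0], 1]
    - [[-34, 180, -75], [0, 0, 0], 1]
    - [[-34, 180, -120], [0, 0, 0], 1]
    - [[-34, 180, -160], [0, 0, 0], 1]
    - [[-34, 180, -185], [0, 0, 0], 1]
    - [[-34, 180, -190], [0, 0, 0], 1]

```text
clock: 52.45
ee_pos: [0.4882, 0.3323, 0.0818]
eef_rot: [-0.001, 0.999, 0.048, -0.004]
wrist_force: [-1.1, 0.3, -1.3]
grip_width: 0.0335
```

jog_arm:
  motion:
    - [[0, 0, -6], [0, 0, 0], 1]
    - [[0, 0, -12], [0, 0, 0], 1]
    - [[0, 0, -17], [0, 0, 0], 1]
    - [[0, 0, -21], [0, 0, 0], 1]
    - [[0, 0, -23], [0, 0, 0], 1]
    - [[0, 0, -24], [0, 0, 0], 1]
    - [[0, 0, -25], [0, 0, 0], 1]
    - [[0, 0, -25], [0, 0, 0], 1]

```text
clock: 53.25
ee_pos: [0.4883, 0.3325, 0.0599]
eef_rot: [-0.001, 0.999, 0.048, -0.004]
wrist_force: [-5.4, -3.2, 19.0]
grip_width: 0.0337
```

jog_arm:
  motion:
    - [[0, 0, 0.3], [0, 0, 0], 1]
    - [[0, 0, 0.3], [0, 0, 0], 1]
    - [[0, 0, 0.3], [0, 0, 0], 0]
    - [[0, 0, 0.3], [0, 0, 0], -1]
    - [[0, 0, 0.3], [0, 0, 0], -1]
    - [[0, 0, 0.3], [0, 0, 0], -1]
    - [[0, 0, 0.3], [0, 0, 0], -1]
    - [[0, 0, 0.3], [0, 0, 0], -1]
    - [[0, 0, 15], [0, 0, 0], -1]
    - [[0, 0, 50], [0, 0, 0], -1]

```text
clock: 54.25
ee_pos: [0.4866, 0.3312, 0.1087]
eef_rot: [0.001, 0.999, 0.049, -0.006]
wrist_force: [0.2, -0.3, 0.5]
grip_width: 0.0927
```

jog_arm:
  motion:
    - [[0, 0, 45], [0, 0, 0], -1]
    - [[0, -10, 90], [0, 0, 0], -1]
    - [[5, -45, 130], [0, 0, -0.03], -1]
    - [[15, -90, 165], [0, 0, -0.06], -1]
    - [[20, -135, 170], [0, 0, -0.09], -1]
    - [[20, -180, 170], [0, 0, -0.12], -1]
    - [[15, -225, 170], [0, 0, -0.15], -1]
    - [[12, -270, 170], [0, 0, -0.18], -1]
    - [[12, -315, 170], [0, 0, -0.18], -1]
    - [[12, -360, 170], [0, 0, -0.18], -1]

```text
clock: 55.25
ee_pos: [0.4983, -0.0305, 0.2801]
eef_rot: [0.0, 0.999, -0.041, -0.005]
wrist_force: [0.9, -0.3, -0.1]
grip_width: 0.0942
```

jog_arm:
  motion:
    - [[0, 0, 0], [0, 0, 0], -1]
    - [[0, -30, 0], [0, 0, 0], -1]
    - [[0, -50, 0], [0, 0, 0], -1]
    - [[0, -50, 0], [0, 0, 0], -1]
    - [[0, -50, 0], [0, 0, 0], -1]

```text
clock: 55.75
ee_pos: [0.4983, -0.0793, 0.2807]
eef_rot: [0.0, 0.999, -0.041, -0.005]
wrist_force: [0.1, 0.1, -0.4]
grip_width: 0.0938
```

```bash
python3 - <<'E'
from h import *
im,M,s=shot("wrist","w15"); print(s["clock"],s["ee_pos"],yaw(s["eef_rot"]),s["eef_rot"])
c=proj(M,(.6180,-.165,.136)); print("expected px",c)
hsv=cv2.cvtColor(im,cv2.COLOR_BGR2HSV); u,v=c.astype(int)
m=cv2.inRange(hsv,(24,90,120),(35,255,255)); k=np.zeros_like(m); k[max(0,v-40):v+40,max(0,u-50):u+50]=1; m*=k
ys,xs=np.nonzero(m); c,r=cv2.minEnclosingCircle(np.c_[xs,ys].astype(np.float32)); print(c,r,len(xs),cast(M,*c,.13))
E
```

```text
55.75 [ 0.49831544 -0.07932442  0.28070399] -0.08203379199793231 [ 4.53977852e-06  9.99146654e-01 -4.10038591e-02 -4.96463725e-03]
expected px [333.05469935  49.6434772 ]
(327.6185607910156, 49.69072341918945) 21.78428077697754 585 [ 0.61903516 -0.16103275  0.13      ]
```

jog_arm:
  motion:
    - [[35, -25, 0], [0, -0.01, 0], -1]
    - [[70, -50, 0], [0, -0.01, 0], -1]
    - [[105, -75, 0], [0, -0.01, 0], -1]
    - [[119, -85, -15], [0, -0.01, 0], -1]
    - [[119, -85, -50], [0, -0.01, 0], -1]
    - [[119, -85, -90], [0, -0.01, 0], -1]
    - [[119, -85, -125], [0, -0.01, 0], -1]
    - [[119, -85, -155], [0, -0.01, 0], -1]
    - [[119, -85, -170], [0, -0.01, 0], -1]
    - [[119, -85, -175], [0, -0.01, 0], -1]

```text
clock: 56.8
ee_pos: [0.6168, -0.1619, 0.1042]
eef_rot: [-0.001, 0.999, -0.039, -0.001]
wrist_force: [-0.6, -0.4, 0.3]
grip_width: 0.0937
```

jog_arm:
  motion:
    - [[0, 0, 0], [0, 0, 0], 1]
    - [[0, 0, 0], [0, 0, 0], 1]
    - [[0, 0, 0], [0, 0, 0], 1]
    - [[0, 0, 0], [0, 0, 0], 1]
    - [[0, 0, 0], [0, 0, 0], 1]
    - [[0, 0, 0], [0, 0, 0], 1]
    - [[0, 0, 0], [0, 0, 0], 1]
    - [[0, 0, 0], [0, 0, 0], 1]
    - [[0, 0, 0], [0, 0, 0], 1]
    - [[0, 0, 0], [0, 0, 0], 1]

```text
clock: 57.8
ee_pos: [0.6168, -0.1624, 0.1042]
eef_rot: [-0.001, 0.999, -0.04, -0.001]
wrist_force: [-0.7, -1.1, 0.3]
grip_width: 0.0336
```

jog_arm:
  motion:
    - [[0, 0, 10], [0, 0, 0], 1]
    - [[0, 0, 40], [0, 0, 0], 1]
    - [[0, 0, 80], [0, 0, 0], 1]
    - [[0, 0, 120], [0, 0, 0], 1]
    - [[-5, 15, 155], [0, 0, 0.02], 1]
    - [[-15, 60, 170], [0, 0, 0.05], 1]
    - [[-30, 105, 170], [0, 0, 0.08], 1]
    - [[-45, 150, 170], [0, 0, 0.11], 1]
    - [[-60, 195, 170], [0, 0, 0.14], 1]
    - [[-75, 240, 170], [0, 0, 0.18], 1]

```text
clock: 58.8
ee_pos: [0.5404, 0.0796, 0.2747]
eef_rot: [-0.001, 0.999, 0.051, -0.001]
wrist_force: [0.9, 0.2, -2.7]
grip_width: 0.0337
```

```bash
python3 - <<'E'
from h import *
im,M,s=shot("scene","s16")
print("exp collar",proj(M,(.488,.3325,.092)),"dome",proj(M,(.488,.3325,.02)))
hsv=cv2.cvtColor(im,cv2.COLOR_BGR2HSV); m=cv2.inRange(hsv,(0,0,150),(180,70,255))
n,l,st,ce=cv2.connectedComponentsWithStats(m)
for i in range(1,n):
    if 200<st[i,4]<900: print(st[i],ce[i],)
E
```

```text
exp collar [330.386843   245.31572135] dome [327.67214905 259.73554383]
[344  81  24  33 388] [358.08247423  92.7757732 ]
[395 131  63  48 723] [426.24757953 154.86168741]
[339 158  65  32 634] [370.67823344 174.94164038]
[191 201  23  16 286] [201.68531469 208.35314685]
[326 242  25  22 347] [337.70317003 253.8962536 ]
```

The white shade seems to have been knocked ~3 cm. Look closer.

jog_arm:
  motion:
    - [[-25, 20, 20], [0, 0, 0], 1]
    - [[-60, 45, 40], [0, 0, 0], 1]
    - [[-100, 70, 50], [0, 0, 0], 1]
    - [[-130, 90, 50], [0, 0, 0], 1]
    - [[-130, 90, 50], [0, 0, 0], 1]
    - [[-130, 90, 50], [0, 0, 0], 1]

```text
clock: 59.45
ee_pos: [0.4066, 0.1808, 0.3257]
eef_rot: [-0.005, 0.998, 0.059, -0.002]
wrist_force: [0.4, -0.6, -2.8]
grip_width: 0.0336
```

```bash
python3 - <<'E'
from h import *
im,M,s=shot("wrist","w17"); print(s["clock"],s["ee_pos"],yaw(s["eef_rot"]),s["grip_width"])
print(proj(M,(.488,.3325,.092)))
cv2.imwrite("pics/w17v.png",cv2.resize(im,(768,576),interpolation=cv2.INTER_CUBIC))
E
```

```text
59.45 [0.40659291 0.18081901 0.32567164] 0.11810212513813056 0.033598159740728044
[149.16931539  83.76614295]
```

View pics/w17v.png

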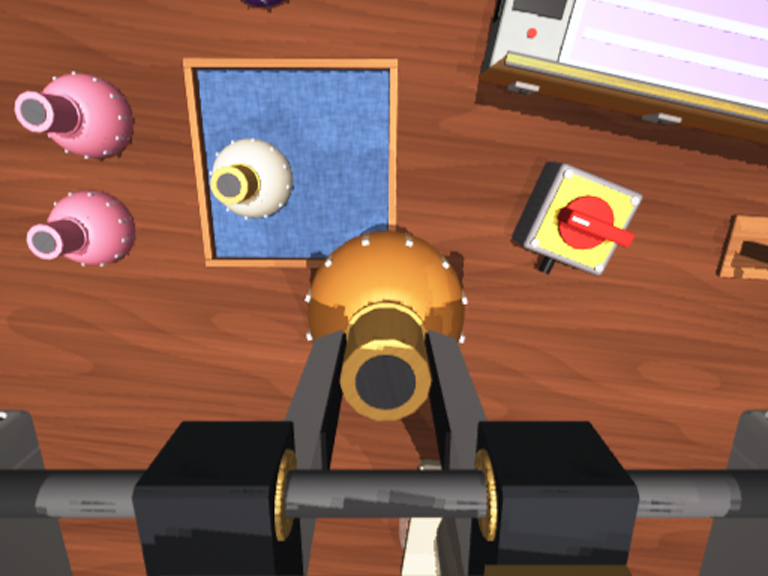

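White was knocked toward the robot (collar 232,184) but is still upright in the tray.

```bash
python3 - <<'E'
from h import *
im,M=load("w17")
for u,v,z in((232,184,.092),(251,179,.025)):
    p=cast(M,u/1.5,v/1.5,z); print(p, "tray", box(p,(.452,.283),.108))
print([box(cast(M,u/1.5,v/1.5,.02),(.452,.283),.108) for u,v in((184,59),(397,59),(208,266))])
E
```

```text
[0.4391529  0.32445806 0.092     ] tray [-0.00830348  0.0426013 ]
[0.4382377  0.32689079 0.025     ] tray [-0.00895112  0.04511851]
[array([0.10452725, 0.10330183]), array([ 0.10621979, -0.10436238]), array([-0.10433184,  0.10171377])]
```

jog_arm:
  motion:
    - [[35, 20, 0], [0, 0, 0], 1]
    - [[70, 40, 0], [0, 0, 0], 1]
    - [[97, 57, -20], [0, 0, 0], 1]
    - [[97, 57, -60], [0, 0, 0], 1]
    - [[97, 57, -105], [0, 0, 0], 1]
    - [[97, 57, -150], [0, 0, 0], 1]
    - [[97, 57, -195], [0, 0, 0], 1]
    - [[97, 57, -225], [0, 0, 0], 1]
    - [[97, 57, -242], [0, 0, 0], 1]
    - [[97, 57, -242], [0, 0, 0], 1]

```text
clock: 60.5
ee_pos: [0.5036, 0.2346, 0.08]
eef_rot: [-0.003, 0.998, 0.057, -0.005]
wrist_force: [0.7, 0.1, -2.0]
grip_width: 0.0333
```

jog_arm:
  motion:
    - [[0, 0, -6], [0, 0, 0], 1]
    - [[0, 0, -12], [0, 0, 0], 1]
    - [[0, 0, -17], [0, 0, 0], 1]
    - [[0, 0, -20], [0, 0, 0], 1]
    - [[0, 0, -22], [0, 0, 0], 1]
    - [[0, 0, -22], [0, 0, 0], 1]

```text
clock: 61.1
ee_pos: [0.5037, 0.2347, 0.0602]
eef_rot: [-0.003, 0.998, 0.057, -0.004]
wrist_force: [-4.3, -2.1, 13.2]
grip_width: 0.0334
```

jog_arm:
  motion:
    - [[0, 0, 0.2], [0, 0, 0], 1]
    - [[0, 0, 0.2], [0, 0, 0], 0]
    - [[0, 0, 0.2], [0, 0, 0], -1]
    - [[0, 0, 0.2], [0, 0, 0], -1]
    - [[0, 0, 0.2], [0, 0, 0], -1]
    - [[0, 0, 0.2], [0, 0, 0], -1]
    - [[0, 0, 0.2], [0, 0, 0], -1]
    - [[0, 0, 15], [0, 0, 0], -1]
    - [[0, 0, 50], [0, 0, 0], -1]
    - [[0, 0, 95], [0, 0, 0], -1]

```text
clock: 62.1
ee_pos: [0.5022, 0.234, 0.1546]
eef_rot: [-0.002, 0.998, 0.057, -0.006]
wrist_force: [0.3, 0.2, 0.7]
grip_width: 0.0935
```

jog_arm:
  motion:
    - [[0, 0, 45], [0, 0, 0], -1]
    - [[-15, -10, 90], [0, 0, 0], -1]
    - [[-40, -15, 130], [0, 0, 0], -1]
    - [[-75, -15, 155], [0, 0, 0], -1]
    - [[-95, -15, 160], [0, 0, 0], -1]
    - [[-95, -15, 160], [0, 0, 0], -1]
    - [[-95, -15, 160], [0, 0, 0], -1]
    - [[-95, -15, 160], [0, 0, 0], -1]
    - [[-95, -15, 160], [0, 0, 0], -1]
    - [[-95, -15, 160], [0, 0, 0], -1]

```text
clock: 63.1
ee_pos: [0.4076, 0.2188, 0.3139]
eef_rot: [-0.002, 0.998, 0.057, -0.007]
wrist_force: [0.2, 0.2, -1.3]
grip_width: 0.0943
```

```bash
python3 - <<'E'
from h import *
im,M,s=shot("wrist","w18"); print(s["clock"],s["ee_pos"],s["wrist_force"])
hsv=cv2.cvtColor(im,cv2.COLOR_BGR2HSV)
blue=cv2.inRange(hsv,(95,80,60),(120,255,255)); ys,xs=np.nonzero(blue[:250,:340]); x0,x1,y0,y1=xs.min(),xs.max(),ys.min(),ys.max(); print(x0,x1,y0,y1)
k=np.zeros_like(blue); k[y0+3:y1-2,x0+8:x1-6]=255
for n,lo,hi in(("yellow collar",(24,110,120),(36,255,255)),("amber",(8,150,90),(23,255,255)),("white",(0,0,150),(180,75,255))):
    m=cv2.inRange(hsv,lo,hi)&k; c,l,st,ce=cv2.connectedComponentsWithStats(m)
    for i in range(1,c):
        if st[i,4]>60: print(n,st[i],ce[i].round(1),"tray@.092",box(cast(M,*ce[i],.088),(.452,.283),.108).round(3),"@.03",box(cast(M,*ce[i],.03),(.452,.283),.108).round(3))
im2,S,_=shot("scene","s18"); a=cv2.imread("pics/raw_s13.png")
d=cv2.absdiff(im2,a).max(2)[125:155,235:275]; print("rest region change",(d>60).sum())
for p in((.438,.326,.09),(.5037,.2347,.09)): print("proj",proj(M,p))
E
```

```text
63.1 [0.40762335 0.2188154  0.31388437] [ 0.24232743  0.1645411  -1.2795458 ]
152 283 47 174
amber [ 227   54   50   57 1669] [252.8  82.2] tray@.092 [ 0.047 -0.053] @.03 [ 0.048 -0.052]
amber [179 113  16  24 107] [188.8 121.7] tray@.092 [-0.003  0.031] @.03 [-0.008  0.044]
white [241  68  25  26 484] [253.   80.4] tray@.092 [ 0.049 -0.053] @.03 [ 0.051 -0.052]
white [ 160   94   55   56 1609] [191.4 118.9] tray@.092 [0.001 0.027] @.03 [-0.004  0.04 ]
rest region change 11
proj [178.59237819 126.91210599]
proj [253.18175168  82.58279777]
```

```bash
python3 -c "
from station import *
print(job_done(), observe()['clock'])"
```

```text
the job is handed in; nothing more can be done
the job is handed in; nothing more can be done
```

The job is done and handed in at about 63 s on the robot clock. No verdict was reported.

**What I did**
- I stood the amber and white shades on the glass. They were the only two of the four present.
- I turned the isolator on, then pulled the lamp lever on with the hook rod and left it lit for more than 6 s.
- I pushed the lever off with the rod, laid the rod back in its rest and turned the isolator off.
- I set both shades back in the felt tray.

**What the last checks showed**
- **Shades:** amber is at about (47, -53) mm in the tray's frame and white at about (-8, 44) mm. Both show round, upright outlines inside the ±70 mm limit. White was knocked about 5 cm towards the robot after I had set it down. It stayed upright and within the allowed area, so I left it and placed amber clear of it.
- **Lever and isolator:** the wrist picture taken after the isolator was turned shows both at off.
- **Rod:** the picture showed it in both forks with the bend down at the +x end, and that spot had not changed in the last scene picture.
- **Forces and bystanders:** the highest force I read was 19 N, when setting white down on the felt. The arm did not go near the vase, the tumbler or the glue bottle, but I did not measure their positions again.

No check failed. The final shade check was by colour masks and numbers only, because the allowed picture views were used up.

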